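Set the drilling jig to the crayon line and hold the drill guide down

ROBOT

A 6-joint arm with a two-finger parallel gripper is mounted at the origin on the work surface; the furniture and walls round the work are solid. World frame = base frame: x ahead of the robot, y to its left, z up, the work surface at z = 0. Lengths are in mm, angles in rad, forces in N, time in s.
With the tool pointing down it reaches from about 275 to 1000 mm from the base axis. Payload 8.4 kg.
Tool frame: the origin (TCP) lies midway between the tips of the shut fingers; the grasp point (between the pads) lies 19 mm behind it; z points along the fingers, y is the line along which they close (so a half turn about z gives the same grasp; the last joint's range is limited). The gripper opens to 85 mm and grips with 20 to 120 N. Pads are 22 mm wide; open, the fingers measure 114 mm over their backs; the gripper's body (76 mm by 85 mm) begins 54 mm behind the grasp point. The pads swing forward as they close: fully open they stand 13 mm farther back than shut.
Start: joints at [1.237, 0.353, 1.633, -0, 1.155, -0.002], TCP at [203.589, 590.914, 208.181] pointing down, gripper open.
Joint ranges: [-2.63, 2.63], [-0.92, 2.1], [0.06, 2.66], [-1.3, 4.44], [0, 2.69], [-3.02, 3.02]. Speed limits (rad/s): [2.22, 2.22, 2.79, 3.14, 3.14, 3.14].

INTERFACE

Orientations are given as [roll, pitch, yaw] about the fixed x, y, z axes, in that order (R = Rz(yaw) Ry(pitch) Rx(roll)).
In Python, from rig import telemetry, optics, r gives the robot as it stands.
- The arm moves only by the tool play_rows, never from a script. Its arguments are lists of equal length, an entry for each row: "dp": the shift along the tool's x, y, z in units of 40 mm (1.0 is 40 mm), a list of three; "rot": the turn, a rotation vector about the tool's x, y, z in units of 6 degrees (1.0 is 6 degrees), a list of three. In form: {"dp": [[tx, ty, tz], ...], "rot": [[ax, ay, az], ...]}. A call has 1 to 5 rows; each row is the pose to reach, as a shift and turn from the pose commanded when the call began, along the tool's axes at that moment; what a row does not reach only later rows make up. A row lasts 1/12 s, in which the tool goes at most 41.7 mm and 7.16 degrees, less where a joint would pass 70% of its speed; a pose out of reach is approached as far as the arm can. A call with a gripper value outside its range is refused whole. "fingers" is the opening, from 0 (shut) to 1 (fully open), set as the call begins (left out, the last holds). The fingers move at their own pace and stop on an object; "grip_force" is the grip in N (left out, the last holds). Time passes only in rows, so rows that repeat a pose let the fingers close. It gives the time, the measured TCP pose, the force, the opening and the grip force at its end, in the units of the state.
- telemetry.sense(): the state, without advancing time (a new reading comes with each control period).
- optics.grab_frame(name): name is "scene" or "top" or "wrist"; returns a dict with "color" (480x640x3 uint8, red, green, blue), "mtx" (3x3 intrinsics, pixels), "R" (3x3) and "t" (3): a world point X has camera coordinates R X + t; the wrist camera has in their place "mount" (4x4, takes a point from camera to tool coordinates, whose origin is the TCP and whose axes are the flange's). Camera axes: x right, y down, z forward; pixel columns grow to the right and rows downward; lengths in mm; the calibration is good to about 2 mm. The wrist camera is an equidistant fisheye: a pixel r from the principal point sees the ray r / f radians off the axis. A picture is of the moment at which its call begins: read the wrist's pose just before it. There is no depth.
- r.sign_off(): hands the job in; it is judged then, once.
The state is a dict: "clock": time; "qpos": joint angles; "qvel": joint speeds; "joint_efforts": joint torques, N m; "eef_pos": TCP position; "tcp_rot": TCP orientation; "contact_force": force on the tool from outside, world axes, zero at the start; "wrist_torque": the same for the moment, N m; "opening": opening from 0.0 (shut) to 1.0 (fully open); "grasp_force": force on a finger pad.
Only numpy, scipy, OpenCV 4.12 (cv2) and the standard library are available. Lean on these libraries where they do the work, as an engineer would, in place of code of your own. Each camera call takes 0.05 s, during which the arm holds its last target. There are 200 camera calls.

TASK

Get the drilling jig ready to drill the lath at its red crayon line: swing the orange clamp lever fully open, slide the carriage until its brass pointer is on the line, and swing the lever back to lock it there. Then (the guide hides the line, so not before) take the aluminium drill guide by its wooden handle, feel its blind bore over the carriage's locating pin, with the steel bush over the lath, until it drops on, and press it down against the spring collar until it lies flat on the carriage. The spring lifts it when let go, so finish while still holding it pressed fully down; the carriage stays locked on the line, and the tape, the ink bottle and the matchbox stay where they stand.

Things in the scene. Friction and masses are not known exactly. Their poses are not given: they have to be found in the camera images.
- lever (a joint): orange clamp lever on the dark steel carriage, an arm 58 mm long and 11 mm thick that swings level about an upright hub (hub 26 mm wide, its top 22 mm above the carriage). 0 rad = locked, 1.05 = fully open; it opens anticlockwise seen from above and stays where it is left. Swinging it takes 3 to 5 N near its end; locked it holds the carriage against 40 N or more along the track, open it lets the carriage slide
- lever_hub (a point): point on the upright hinge axis of the lever, at the height of the arm's middle (53 mm above the table)
- lever_tip (a point): point on the lever's arm, 45 mm from the hinge axis, 53 mm above the table; the arm is 11 mm thick here and ends in a ball of 17 mm at 58 mm. Nothing stands below the arm but the carriage's end (its top 36 mm above the table), the track (22 mm) and the board (12 mm)
- carriage (a joint): the carriage, a dark steel plate 155 x 56 mm with its flat top 36 mm above the table, on the aluminium track: -0.06 to 0.06 m along the jig's y axis (the lath's length). With the lever open it slides with about 5 N and stays where it is left
- carriage_knob (a point): black round knob on the carriage, to slide it by: centre of the grip, 58 mm above the table; 18 to 23 mm wide, 37 mm tall above the carriage's top. The lever's hub is 46 mm from it to the side away from the lath (-x). x axis as pin_foot
- pointer_tip (a point): tip of the carriage's brass pointer (6 mm wide), at the lath's near edge, 35 mm above the table, in line (in y) with the knob, the pin and, once the guide is on, the bush. x axis as pin_foot
- crayon_line: red crayon line, 2.5 mm wide, drawn straight across the upper face of the wooden lath (30 x 160 x 12 mm, fixed in the jig, upper face 36 mm above the table); origin at the line's middle, x along the line (across the lath, away from the carriage), y along the lath. The pointer's y in this frame is its distance from the line
- pin_foot (a point): foot of the steel locating pin, on the carriage's top, 36 mm above the table. The pin is 10 mm in diameter and 14 mm tall, the last 5 mm tapering to 4.4 mm. x points across to the lath (whose middle is 72 mm away), y along the track, z up; the jig and carriage have these axes. A second, short pin, 6 mm in diameter and 7 mm tall, stands at x = +36 mm and keeps the guide from turning
- spring_collar (a joint): brass collar (28 mm wide) round the pin's foot on a spring, standing 4 mm above the carriage's top: 0 = up, 0.004 m = pressed flush. It starts to yield at 5 N and is flush at 11 N, the guide's weight included
- guide_grip (a point): loose aluminium drill guide (plate 112 x 50 x 20 mm, about 0.24 kg) lying on the table: centre of its wooden handle, a bar 44 mm long (x), 18 mm wide (y) and 30 mm tall that stands on the plate; this point is 36 mm above the plate's underside (16 above the plate's top, 14 below the handle's top) and 15 mm in x from the bore. x runs along the guide from the bore to the bush, z up
- guide_bore (a point): mouth of the blind bore in the guide's underside, on the bore's axis; 13 mm in diameter with a 1.5 mm chamfer, 16 mm deep. Axes as guide_grip. The slot for the short pin is at x = +36 mm (10 mm wide in y), the steel drill bush at x = +72 mm; the plate reaches from x = -22 to +90 mm. Fully seated the bore's mouth is at pin_foot, the x axes agree and the underside lies flat on the carriage's top
- masking_tape: ring of masking tape lying flat, a bystander to be left alone; origin under its middle
- ink_pot: square ink bottle with black cap, a bystander to be left alone; origin under its middle
- matchbox: yellow-brown matchbox lying flat, a bystander to be left alone; origin under its middle
- drill_guide: the drill guide as a whole: origin under the middle of its plate, 34 mm in x from the bore; axes as guide_grip

How it is judged:
By the outcome, as a careful person would: the job done as asked, in the order asked, and still so for the second after the job is handed in, while the arm keeps its last pose, push and grip.
It also fails if it takes over 72 s, if anything falls off the work surface, if the arm or the gripper's body presses on something with over 40 N, if the wrist force passes 120 N, or if a joint passes its speed limit or range.

## Working session

There is one attempt and no reset: what is moved stays moved. The work goes in short steps, Python scripts to look and compute and a tool call to move; the robot and the scene stay as the last step left them, time stands still between calls to the robot, and variables do not carry over. Pictures are saved under pics/ and viewed, at most 10 in all, crops included, and the job is handed in when it is done.

Besides the shell and the picture viewer there is one more tool, called after ">>>" in YAML: its name, and indented under it one key for each argument. play_rows: Moves the arm, as the interface text tells. Its arguments: {"type":"object","properties":{"dp":{"type":"array"},"rot":{"type":"array"},"fingers":{"type":"number"},"grip_force":{"type":"number"}},"required":["dp","rot"]}

```bash
ls; mkdir -p pics; cat > h.py <<'E'
import numpy as np, cv2, json
from rig import telemetry, optics, r
from scipy.spatial.transform import Rotation as Ro
def grab(n):
    s=telemetry.sense(); f=optics.grab_frame(n); f={k:(np.array(v) if k!='name' else v) for k,v in f.items()}
    f['s']=s; return f
def ray(f,px):
    u,v=px; K=f['mtx']
    if 'mount' in f:
        a=np.array([(u-K[0,2])/K[0,0],(v-K[1,2])/K[1,1]]); th=np.hypot(*a)
        d=np.array([*(a/max(th,1e-9)*np.sin(th)),np.cos(th)])
        Rt=Ro.from_euler('xyz',f['s']['tcp_rot']).as_matrix(); M=f['mount']
        return Rt@M[:3,3]+np.array(f['s']['eef_pos']), Rt@M[:3,:3]@d
    d=np.linalg.inv(K)@[u,v,1]; R=f['R']; return -R.T@f['t'], R.T@d
def onz(f,px,z):
    o,d=ray(f,px); return o+d*(z-o[2])/d[2]
def proj(f,X):
    X=np.array(X,float);K=f['mtx']
    if 'mount' in f:
        Rt=Ro.from_euler('xyz',f['s']['tcp_rot']).as_matrix(); M=f['mount']
        c=M[:3,:3].T@(Rt.T@(X-np.array(f['s']['eef_pos']))-M[:3,3])
        th=np.arctan2(np.hypot(c[0],c[1]),c[2]); n=c[:2]/np.hypot(c[0],c[1])*th
        return np.array([K[0,0]*n[0]+K[0,2],K[1,1]*n[1]+K[1,2]])
    c=f['R']@X+f['t']; c=K@c; return c[:2]/c[2]
def save(f,n): cv2.imwrite('pics/'+n,f['color'][:,:,::-1])
def tomove(target, rpy=None, s=None):
    """world target TCP -> dp, rot units"""
    s=s or telemetry.sense(); R0=Ro.from_euler('xyz',s['tcp_rot'])
    dp=R0.inv().apply(np.array(target)-s['eef_pos'])/40
    rv=np.zeros(3) if rpy is None else (R0.inv()*Ro.from_euler('xyz',rpy)).as_rotvec()*180/np.pi/6
    return dp.round(3),rv.round(3)
E
python3 - <<'E'
from h import *
a=grab('top');b=grab('scene');c=grab('wrist')
save(a,'top0.png');save(b,'scene0.png');save(c,'w0.png')
print(telemetry.sense());print(a['mtx'],-a['R'].T@a['t'],a['R'],c['mount'],c['mtx'],-b['R'].T@b['t'])
E
```

```text
pics
{'clock': 0.15, 'qpos': array([ 1.23657500e+00,  3.53489694e-01,  1.63392861e+00,  4.52718739e-06,
        1.15521039e+00, -2.43734337e-03]), 'qvel': array([ 0.00024676, -0.00342045, -0.00385853, -0.00020419, -0.00054485,
        0.00044805]), 'joint_efforts': array([ 3.50286991e-04, -6.05637789e+01, -3.42334592e+01,  3.09142467e-05,
        6.15064098e-03, -2.63620370e-05]), 'eef_pos': array([203.48030167, 590.55655452, 207.64860699]), 'tcp_rot': array([-3.14055662e+00, -6.66512167e-06,  2.80980683e+00]), 'contact_force': array([-1.29305944,  0.13041091, -0.03008152]), 'wrist_torque': array([ 0.02346525,  0.00967087, -0.03677259]), 'grasp_force': 0.0, 'opening': 1.0012437323791354}
[[512.92744274   0.         313.25704902]
 [  0.         512.92744274 243.32845451]
 [  0.           0.           1.        ]] [ 399.33068056   65.29630868 1220.93506162] [[-0.02083246 -0.99969806 -0.01303034]
 [-0.99758858  0.02164801 -0.06594234]
 [ 0.06620451  0.01162518 -0.99773835]] [[-5.24048672e-04 -9.55923251e-01 -2.93616183e-01  7.47784680e+01]
 [ 9.99999326e-01 -8.05270652e-04  8.36904217e-04  1.50047767e+00]
 [-1.03645670e-03 -2.93615546e-01  9.55923029e-01 -1.65624914e+02]
 [ 0.00000000e+00  0.00000000e+00  0.00000000e+00  1.00000000e+00]] [[371.64829954   0.         313.95947243]
 [  0.         371.64829954 247.19825338]
 [  0.           0.           1.        ]] [-296.45109148 -597.59286207 1091.70467218]
```

View pics/top0.png

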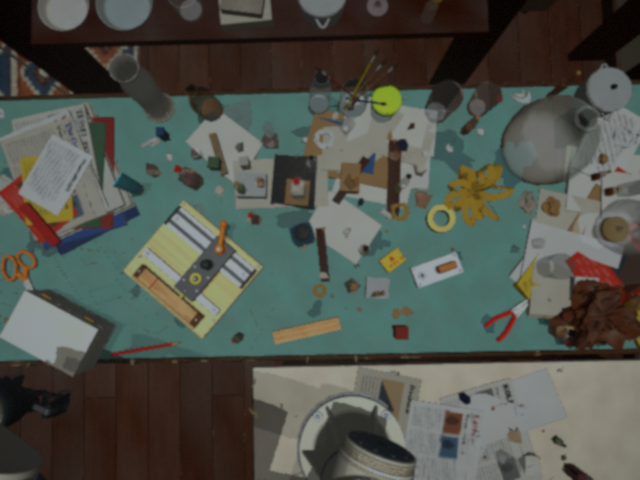

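View pics/scene0.png

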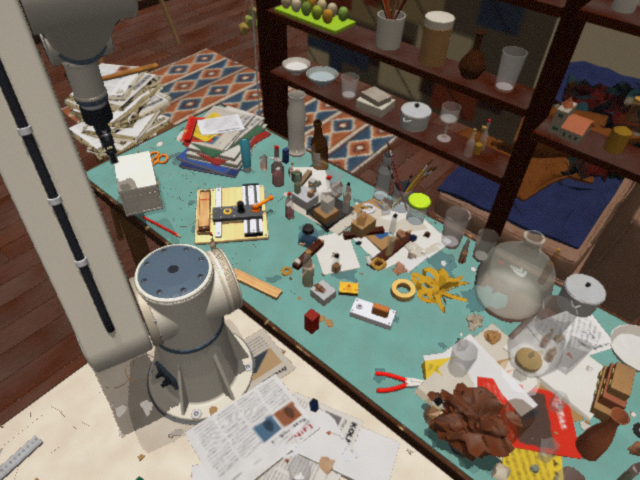

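The top view shows the jig at about (195,270): knob (208,265), lever ball (222,228), lath (168,295). The guide's handle is at (446,267), with the matchbox (391,260) and tape (441,217) near it. I'll convert these to positions and go in for a close look.

```bash
python3 - <<'E'
from h import *
a=grab('top')
for n,p,z in [('knob',(208,265),70),('levtip',(221,232),53),('hub',(219,249),58),('lath',(168,297),36),('pin',(195,279),45),('handle',(446,267),50),('plateL',(412,273),20),('plateR',(464,260),20),('match',(391,260),10),('tape',(441,217),10)]:
    print(n,onz(a,p,z).round(0))
# plan: view pose above jig, yaw options
print(tomove([395,290,300],[np.pi,0,2.81]))
E
```

```text
knob [432. 316.  70.]
levtip [507. 290.  53.]
hub [468. 294.  58.]
lath [361. 417.  36.]
pin [401. 352.  45.]
handle [ 417. -222.   50.]
plateL [ 405. -149.   20.]
plateR [ 432. -271.   20.]
match [ 436. -103.   10.]
tape [ 536. -224.   10.]
(array([-6.974, -5.548, -2.302]), array([-0.009,  0.   , -0.002]))
```

```bash
python3 - <<'E'
from h import *
print(tomove([415,330,240],[np.pi,0,np.radians(125)]))
E
```

```text
(array([-7.121, -4.438, -0.803]), array([-9.000e-03,  3.000e-03,  5.998e+00]))
```

>>> play_rows:
  dp:
    - [-1,-0.6,-0.8]
    - [-2,-1.2,-0.8]
    - [-3,-1.9,-0.8]
    - [-4,-2.5,-0.8]
    - [-5,-3.1,-0.8]
  rot:
    - [0,0,1]
    - [0,0,2]
    - [0,0,3]
    - [0,0,4]
    - [0,0,5]

```text
clock: 0.62
eef_pos: [330.8, 433.8, 240.3]
tcp_rot: [3.141, -0.0, 2.282]
contact_force: [-0.1, -0.6, -0.6]
opening: 1.002
grasp_force: 0.0
```

```bash
python3 - <<'E'
from h import *
print(tomove([415,330,240],[np.pi,0,np.radians(125)]))
E
```

```text
(array([-3.34 , -0.098,  0.006]), array([ 0.004, -0.   ,  0.956]))
```

>>> play_rows:
  dp:
    - [-0.8,0,0]
    - [-1.7,-0.05,0]
    - [-2.6,-0.1,0]
    - [-3.2,-0.1,0]
    - [-3.2,-0.1,0]
  rot:
    - [0,0,0.5]
    - [0,0,0.9]
    - [0,0,0.9]
    - [0,0,0.9]
    - [0,0,0.9]

```text
clock: 1.03
eef_pos: [413.4, 332.9, 240.0]
tcp_rot: [3.142, 0.001, 2.189]
contact_force: [0.4, -0.7, 0.2]
opening: 1.001
grasp_force: 0.0
```

```bash
python3 - <<'E'
from h import *
c=grab('wrist');save(c,'w1.png');print(c['s']['eef_pos'],c['s']['tcp_rot'])
np.save('w1.npy',np.array([c],dtype=object))
E
```

```text
[413.37025139 332.86632193 240.01436734] [3.14150618e+00 1.47567985e-03 2.18896681e+00]
```

View pics/w1.png

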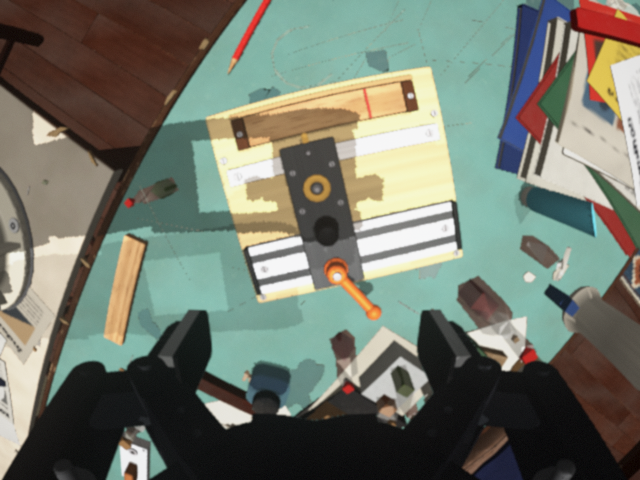

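The wrist view shows the lever from its hub (337,271) to the ball (374,312), knob (326,230), collar (316,188), pointer about (305,137) and the red line (367,103). I'll crop the upper part to read it better.

```bash
python3 - <<'E'
from h import *
c=np.load('w1.npy',allow_pickle=True)[0]
cv2.imwrite('pics/w1c.png',cv2.resize(c['color'][80:330,220:420,::-1],None,fx=2.4,fy=2.4,interpolation=cv2.INTER_CUBIC)[:600])
col=c['color']; hsv=cv2.cvtColor(col,cv2.COLOR_RGB2HSV)
m=cv2.inRange(hsv,(5,180,120),(16,255,255)); m[:240]=0;m[340:]=0;m[:,:300]=0;m[:,420:]=0
ys,xs=np.where(m);print('orange',len(xs),xs.min(),xs.max(),ys.min(),ys.max())
red=((hsv[...,0]<6)|(hsv[...,0]>173))&(hsv[...,1]>120); red[:80]=0;red[130:]=0;red[:,:340]=0;red[:,395:]=0
ys,xs=np.where(red);print('red',sorted(zip(ys,xs))[:3],sorted(zip(ys,xs))[-3:],len(xs))
for n,p,z in [('knob',(326,230),73),('hub',(337,271),58),('ball',(374,312),53),('collar',(316,188),40),('pointer',(305,137),35),('line',(367,103),36),('lathL',(238,130),36),('lathR',(410,95),36)]:
    print(n,onz(c,p,z).round(1))
E
```

```text
orange 444 325 379 259 318
red [(np.int64(89), np.int64(364)), (np.int64(90), np.int64(364)), (np.int64(91), np.int64(364))] [(np.int64(114), np.int64(370)), (np.int64(115), np.int64(370)), (np.int64(116), np.int64(370))] 37
knob [429.5 332.2  73. ]
hub [465.9 301.4  58. ]
ball [528.1 285.2  53. ]
collar [402.1 355.   40. ]
pointer [364.  389.9  35. ]
line [393.4 453.5  36. ]
lathL [304.9 358.4  36. ]
lathR [422.8 487.3  36. ]
```

View pics/w1c.png

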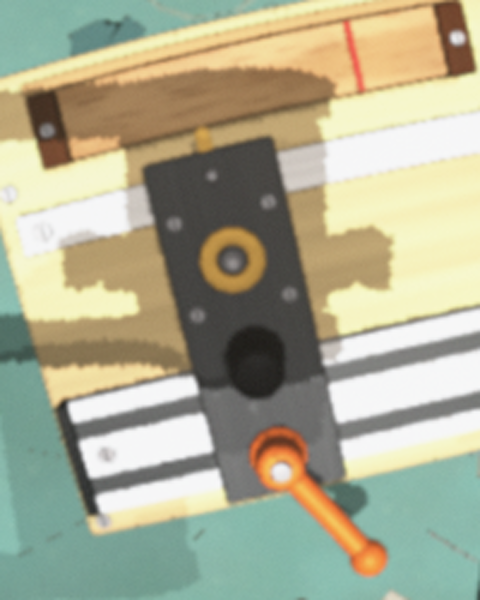

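The crop shows the pointer tip at (304.6,134), line ends at (364.6,88) and (370.8,118), collar at (316.7,188), hub around (336,270) and ball at (374,313).

```bash
python3 - <<'E'
from h import *
c=np.load('w1.npy',allow_pickle=True)[0]
P=lambda p,z: onz(c,p,z)
l1=P((370.8,118.3),36);l2=P((364.6,88.3),36);pt=P((304.6,134.2),35);pin=P((316.7,188.3),42)
hub=P((335.8,271),57);ball=P((374,313),53);kn=P((326.3,226),72)
d=lambda a,b:(np.degrees(np.arctan2(*(b-a)[1::-1])).round(1),np.linalg.norm((b-a)[:2]).round(1))
print('line',d(l1,l2),'pin-pt',d(pin,pt),'hub-pin',d(hub,pin),'hub-kn',d(hub,kn),'hub-ball',d(hub,ball),'edge',d(P((238,150),36),P((412,110),36)))
th=np.radians(d(hub,pt)[0]); ex=np.array([np.cos(th),np.sin(th)]);ey=np.array([-ex[1],ex[0]])
print('jig angle',np.degrees(th)); m=(l1+l2)/2
print('pointer y rel to line',(pt-m)[:2]@ey)
for n,X in dict(hub=hub,kn=kn,pin=pin,pt=pt,m=m,ball=ball).items(): print(n,X.round(1),'rel pin',((X-pin)[:2]@ex).round(1),((X-pin)[:2]@ey).round(1))
E
```

```text
line (np.float64(137.3), np.float64(30.7)) pin-pt (np.float64(137.9), np.float64(54.6)) hub-pin (np.float64(138.7), np.float64(83.3)) hub-kn (np.float64(137.3), np.float64(51.2)) hub-ball (np.float64(-14.3), np.float64(65.6)) edge (np.float64(48.9), np.float64(178.4))
jig angle 138.4
pointer y rel to line 67.4736865779514
hub [465.2 300.5  57. ] rel pin -83.3 -0.5
kn [427.6 335.2  72. ] rel pin -32.1 -1.5
pin [402.7 355.4  42. ] rel pin 0.0 0.0
pt [362.1 392.   35. ] rel pin 54.6 -0.4
m [394.1 453.8  36. ] rel pin 71.7 -67.9
ball [528.8 284.2  53. ] rel pin -141.6 -30.6
```

```bash
python3 - <<'E'
from h import *
c=np.load('w1.npy',allow_pickle=True)[0]
for p,z in [((337,274.6),58),((373.5,312),53),((343,345),20),((343,335),0),((480,295),20),((267,375),20)]: print(p,onz(c,p,z).round(1))
hub=np.array([469,298.]);a=np.radians(-12);g=hub+38*np.array([np.cos(a),np.sin(a)])
print(g,tomove([*g,110],[np.pi,0,np.radians(168)]))
E
```

```text
(337, 274.6) [468.3 298.3  58. ]
(373.5, 312) [527.6 284.9  53. ]
(343, 345) [540.3 218.   20. ]
(343, 335) [540.  220.7   0. ]
(480, 295) [640.7 366.6  20. ]
(267, 375) [489.6 124.8  20. ]
[506.16960883 290.09935575] (array([-2.263,  1.273,  3.25 ]), array([-1.0e-03,  2.0e-03, -7.1e+00]))
```

>>> play_rows:
  dp:
    - [-0.6,0.3,0.4]
    - [-1.2,0.6,0.9]
    - [-1.7,0.9,1.5]
    - [-2.2,1.2,2.2]
    - [-2.25,1.27,2.8]
  rot:
    - [0,0,-1.1]
    - [0,0,-2.2]
    - [0,0,-3.3]
    - [0,0,-4.4]
    - [0,0,-5.5]
  fingers: 0.6

```text
clock: 1.5
eef_pos: [507.0, 292.1, 126.6]
tcp_rot: [3.141, 0.001, 2.773]
contact_force: [-0.3, -0.5, 0.2]
opening: 0.602
grasp_force: 0.0
```

```bash
python3 - <<'E'
from h import *
print(tomove([506,290,110],[np.pi,0,np.radians(168)]))
E
```

```text
(array([ 0.006, -0.058,  0.416]), array([ 0.007,  0.013, -1.52 ]))
```

>>> play_rows:
  dp:
    - [0,-0.05,0.2]
    - [0,-0.05,0.4]
    - [0,-0.05,0.4]
  rot:
    - [0,0,-0.8]
    - [0,0,-1.52]
    - [0,0,-1.52]

```text
clock: 1.75
eef_pos: [502.4, 290.7, 109.9]
tcp_rot: [-3.139, -0.003, 2.931]
contact_force: [-0.6, -0.7, 0.8]
opening: 0.6
grasp_force: 0.0
```

```bash
python3 - <<'E'
from h import *
c=grab('wrist');save(c,'w2.png');print(c['s']['eef_pos'],c['s']['tcp_rot'])
np.save('w2.npy',np.array([c],dtype=object))
hsv=cv2.cvtColor(c['color'],cv2.COLOR_RGB2HSV)
m=cv2.inRange(hsv,(5,170,120),(16,255,255))
n,l,st,ce=cv2.connectedComponentsWithStats(m); i=1+st[1:,4].argmax(); print(st[i],ce[i])
ys,xs=np.where(l==i)
for q in [(np.quantile(xs,.02),0)]: pass
for z,h in [((469,298,53),'hub'),((506,290,53),'g'),((526,286,53),'ball')]: print(h,proj(c,z).round(0))
for v in range(st[i][1],st[i][1]+st[i][3],12):
  x=xs[ys==v]; print(v,x.min(),x.max(),onz(c,((x.min()+x.max())/2,v),54).round(1))
E
```

```text
[502.41565953 290.70324194 109.85757136] [-3.13944247e+00 -2.88371694e-03  2.93076568e+00]
[ 292  180   38  125 2153] [310.7649791  237.08871342]
hub [312. 203.]
g [312. 262.]
ball [312. 292.]
180 310 310 [454.7 300.1  54. ]
192 294 327 [461.9 298.9  54. ]
204 293 328 [469.1 297.3  54. ]
216 300 320 [476.3 295.4  54. ]
228 303 318 [483.7 294.1  54. ]
240 304 318 [491.2 292.8  54. ]
252 304 317 [498.8 290.8  54. ]
264 304 317 [506.6 289.1  54. ]
276 305 317 [514.6 287.7  54. ]
288 304 318 [522.8 285.9  54. ]
300 303 321 [531.3 284.8  54. ]
```

View pics/w2.png

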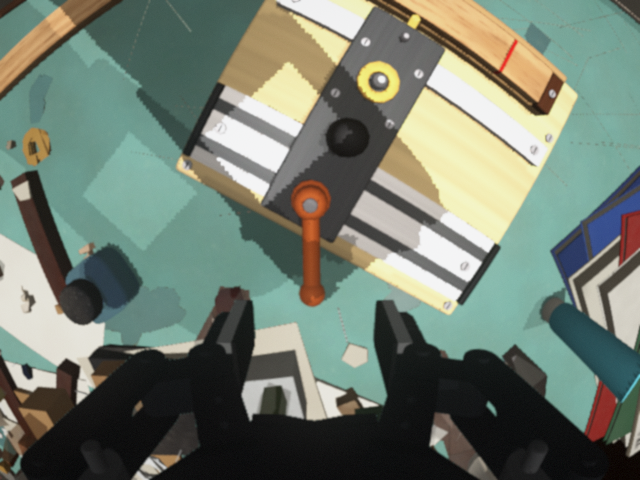

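The lever's axis runs straight along the tool, hub (312,203) and ball (312,296), which matches the estimates. I'll go down and grip the arm.

>>> play_rows:
  dp:
    - [-0.09,0,0.8]
    - [-0.09,0,1.5]
    - [-0.09,0,1.7]
    - [-0.09,0,1.7]
    - [-0.09,0,1.7]
  rot:
    - [0,0,0]
    - [0,0,0]
    - [0,0,0]
    - [0,0,0]
    - [0,0,0]
  fingers: 0.35

```text
clock: 2.22
eef_pos: [507.6, 290.4, 44.8]
tcp_rot: [3.141, 0.0, 2.926]
contact_force: [0.6, -0.3, 0.5]
opening: 0.346
grasp_force: 0.0
```

>>> play_rows:
  dp:
    - [0,0,0]
    - [0,0,0]
    - [0,0,0]
    - [0,0,0]
    - [0,0,0]
  rot:
    - [0,0,0]
    - [0,0,0]
    - [0,0,0]
    - [0,0,0]
    - [0,0,0]
  fingers: 0.0
  grip_force: 20

```text
clock: 2.63
eef_pos: [507.8, 290.0, 44.7]
tcp_rot: [3.141, 0.001, 2.927]
contact_force: [0.1, -0.2, 0.4]
opening: -0.0
grasp_force: 0.0
```

```bash
python3 - <<'E'
from h import *
c=grab('wrist');save(c,'w3.png');print(c['s'])
E
```

```text
{'clock': 2.6333, 'qpos': array([ 5.16277773e-01,  4.91633264e-01,  1.84365908e+00, -5.60468009e-06,
        8.05291487e-01, -8.39867189e-01]), 'qvel': array([-0.0006563 ,  0.00460124,  0.00215189, -0.00042656, -0.00222375,
       -0.00089785]), 'joint_efforts': array([ 3.03731149e-02, -6.13112497e+01, -2.53660101e+01,  1.21943289e-03,
       -3.68516834e-03,  3.66365261e-03]), 'eef_pos': array([507.84729163, 289.9923863 ,  44.65357406]), 'tcp_rot': array([3.14092222e+00, 7.53820485e-04, 2.92694492e+00]), 'contact_force': array([ 0.10178008, -0.21122809,  0.37141806]), 'wrist_torque': array([0.0373659 , 0.01881124, 0.02558144]), 'grasp_force': 0.0, 'opening': -8.360336472899677e-05}
```

View pics/w3.png

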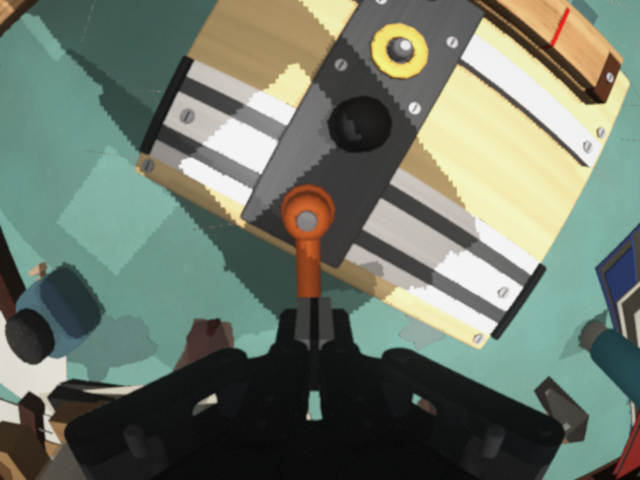

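```bash
python3 - <<'E'
from h import *
c=grab('wrist')
hub=np.array([469,297.7]);a=np.radians(-12.3)
for r_ in (0,20,30,40,50,58,66): print(r_,proj(c,[*(hub+r_*np.array([np.cos(a),np.sin(a)])),54]).round(0))
t=c['s']['eef_pos'];print('tcp',proj(c,t).round(0),'grasp',proj(c,t+[0,0,19]).round(0),'pad+x',proj(c,t+[-11,2,19]).round(0),proj(c,t+[-11,2,0]).round(0), c['s']['opening'])
cv2.imwrite('pics/w3c.png',cv2.resize(c['color'][180:420,220:420,::-1],None,fx=2.5,fy=2.5,interpolation=cv2.INTER_CUBIC))
E
```

```text
0 [309. 219.]
20 [309. 263.]
30 [309. 283.]
40 [309. 303.]
50 [309. 322.]
58 [309. 336.]
66 [309. 350.]
tcp [311. 294.] grasp [310. 311.] pad+x [309. 288.] [310. 272.] -0.002216076335934072
```

View pics/w3c.png

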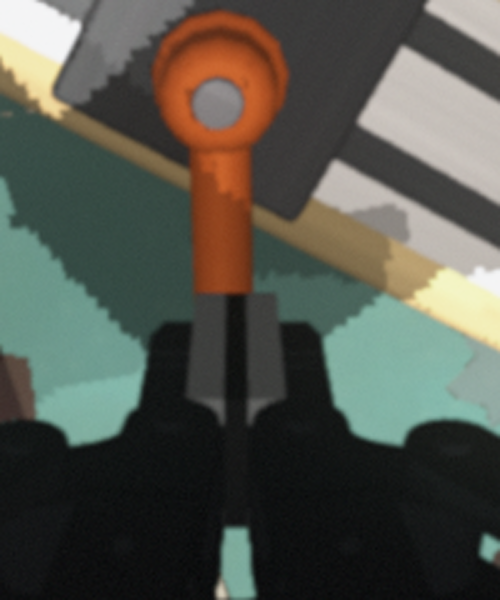

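The fingers read fully shut with no grip force, so they probably closed above the arm. I'll test with a small sideways move and check whether the arm follows.

>>> play_rows:
  dp:
    - [0,0.1,0]
    - [0,0.2,0]
    - [0,0.3,0]
    - [0,0.3,0]
  rot:
    - [0,0,0]
    - [0,0,0]
    - [0,0,0]
    - [0,0,0]

```text
clock: 3.07
eef_pos: [510.4, 302.5, 44.0]
tcp_rot: [3.141, 0.0, 2.927]
contact_force: [0.3, -0.4, -0.8]
opening: -0.003
grasp_force: 0.0
```

```bash
cat >> h.py <<'E'
def lever(c):
    hsv=cv2.cvtColor(c['color'],cv2.COLOR_RGB2HSV)
    m=cv2.inRange(hsv,(3,170,80),(16,255,255))
    n,l,st,ce=cv2.connectedComponentsWithStats(m); i=1+st[1:,4].argmax(); ys,xs=np.where(l==i)
    print('lever bbox',st[i])
    for v in range(st[i][1],st[i][1]+st[i][3],12):
        x=xs[ys==v]; print(v,x.min(),x.max(),onz(c,((x.min()+x.max())/2,v),54)[:2].round(1))
E
python3 - <<'E'
from h import *
c=grab('wrist'); lever(c); print(c['s']['eef_pos'])
E
```

```text
lever bbox [ 254  185   53  162 3720]
185 278 282 [454.8 301.7]
197 258 302 [459.8 300.5]
209 254 306 [464.8 299.3]
221 255 305 [470. 298.]
233 260 295 [474.9 295.7]
245 268 290 [480.4 295. ]
257 269 290 [485.8 293.9]
269 269 291 [491.4 292.8]
281 270 291 [497.  291.6]
293 270 291 [502.8 290.1]
305 271 292 [508.9 289.1]
317 272 279 [514.5 284.7]
329 271 276 [520.6 282.1]
341 268 274 [527.  279.1]
[510.44172609 302.54498428  44.02645136]
```

The lever didn't move, so the finger tips really are above the arm and the true tip is higher than reported. I'll open, go 20 mm lower and close again.

>>> play_rows:
  dp:
    - [0,-0.2,0]
    - [0,-0.3,0]
    - [0,-0.3,0]
    - [0,-0.3,0.25]
    - [0,-0.3,0.5]
  rot:
    - [0,0,0]
    - [0,0,0]
    - [0,0,0]
    - [0,0,0]
    - [0,0,0]
  fingers: 0.4

```text
clock: 3.53
eef_pos: [508.1, 289.9, 23.8]
tcp_rot: [3.141, 0.001, 2.927]
contact_force: [0.4, -0.7, 0.2]
opening: 0.399
grasp_force: 0.0
```

>>> play_rows:
  dp:
    - [0,0,0]
    - [0,0,0]
    - [0,0,0]
    - [0,0,0]
    - [0,0,0]
  rot:
    - [0,0,0]
    - [0,0,0]
    - [0,0,0]
    - [0,0,0]
    - [0,0,0]
  fingers: 0.0

```text
clock: 3.95
eef_pos: [506.5, 289.0, 23.0]
tcp_rot: [-3.14, -0.002, 2.928]
contact_force: [1.0, -3.5, -13.3]
opening: 0.122
grasp_force: 19.3
```

>>> play_rows:
  dp:
    - [0,0,0]
    - [0,0,0]
    - [0,0,0.1]
    - [0,0,0.2]
    - [0,0,0.2]
  rot:
    - [0,0,0]
    - [0,0,0]
    - [0,0,0]
    - [0,0,0]
    - [0,0,0]
  fingers: 0.4

```text
clock: 4.37
eef_pos: [507.5, 290.0, 15.7]
tcp_rot: [3.141, 0.0, 2.927]
contact_force: [0.0, 0.8, 0.4]
opening: 0.4
grasp_force: 0.0
```

>>> play_rows:
  dp:
    - [0,0,0]
    - [0,0,0]
    - [0,0,0]
    - [0,0,0]
    - [0,0,0]
  rot:
    - [0,0,0]
    - [0,0,0]
    - [0,0,0]
    - [0,0,0]
    - [0,0,0]
  fingers: 0.0

```text
clock: 4.78
eef_pos: [507.5, 289.4, 16.1]
tcp_rot: [-3.141, 0.0, 2.928]
contact_force: [1.0, -4.4, 1.7]
opening: 0.123
grasp_force: 19.5
```

Clean grip now. I'll swing it 30° anticlockwise first.

>>> play_rows:
  dp:
    - [0.005,0.103,0]
    - [0.021,0.205,0]
    - [0.048,0.304,0]
    - [0.085,0.4,0]
    - [0.132,0.492,0]
  rot:
    - [0,0,-1]
    - [0,0,-2]
    - [0,0,-3]
    - [0,0,-4]
    - [0,0,-5]

```text
clock: 5.2
eef_pos: [505.6, 309.0, 15.9]
tcp_rot: [-3.14, -0.003, -2.827]
contact_force: [-1.7, -8.1, 4.9]
opening: 0.12
grasp_force: 19.3
```

```bash
python3 - <<'E'
from h import *
c=grab('wrist'); lever(c); print(c['s']['eef_pos'],c['s']['tcp_rot'],c['s']['contact_force'])
E
```

```text
lever bbox [ 279  193   64  199 6196]
193 310 310 [454.2 292.2]
205 287 334 [458.2 293.7]
217 281 341 [462.2 295.2]
229 280 341 [466.4 296.3]
241 283 337 [470.6 297.5]
253 290 331 [474.9 299.1]
265 298 325 [479.1 300.8]
277 298 325 [483.6 302.3]
289 299 325 [488.2 303.9]
301 299 326 [492.8 305.6]
313 301 326 [497.6 307.6]
325 301 326 [502.6 309.2]
337 302 326 [507.8 311.1]
349 302 326 [513.2 312.8]
361 302 326 [518.8 314.7]
373 301 327 [524.7 316.6]
385 300 327 [531.  318.4]
[505.64663041 309.00932813  15.85055235] [-3.14017718e+00 -2.50458115e-03 -2.82733355e+00] [-1.6899755  -8.12757833  4.90565149]
```

>>> play_rows:
  dp:
    - [0.007,0.12,0]
    - [0.028,0.235,0]
    - [0.065,0.35,0]
    - [0.115,0.463,0]
    - [0.159,0.536,0]
  rot:
    - [0,0,-1.16]
    - [0,0,-2.3]
    - [0,0,-3.5]
    - [0,0,-4.67]
    - [0,0,-5.5]

```text
clock: 5.67
eef_pos: [494.8, 327.4, 16.1]
tcp_rot: [-3.139, -0.001, -2.249]
contact_force: [18.0, -21.7, -1.0]
opening: 0.121
grasp_force: 23.6
```

```bash
python3 - <<'E'
from h import *
c=grab('wrist'); lever(c); print(c['s']['eef_pos'],c['s']['tcp_rot'],c['s']['contact_force'])
E
```

```text
lever bbox [ 284  194   64  199 6196]
194 316 320 [459.8 287.1]
206 291 339 [463.3 289.8]
218 285 346 [465.8 293.2]
230 285 346 [468.6 296.6]
242 288 342 [471.5 300. ]
254 295 336 [474.2 303.6]
266 301 328 [477.4 307. ]
278 300 328 [480.5 310.5]
290 301 326 [483.7 314.2]
302 300 327 [486.8 318.1]
314 301 326 [490.  322.1]
326 301 326 [493.4 326.2]
338 301 325 [497.  330.4]
350 302 323 [500.8 334.7]
362 302 325 [504.2 339.6]
374 301 327 [508.  344.6]
386 300 324 [512.8 349.2]
[494.79530012 327.35954086  16.08385523] [-3.13904831e+00 -7.10434312e-04 -2.24901589e+00] [ 17.96809198 -21.7235838   -0.97612279]
```

The force is tangential and the arm points at 50°, so the lever is fully open. I'll release it, lift, and turn towards the knob.

>>> play_rows:
  dp:
    - [0,0,0]
    - [0,0,0]
    - [0,0,-0.6]
    - [0,0,-1.5]
    - [0,0,-2.2]
  rot:
    - [0,0,0]
    - [0,0,0]
    - [0,0,0]
    - [0,0,0]
    - [0,0,0]
  fingers: 0.5

```text
clock: 6.13
eef_pos: [493.7, 329.1, 105.3]
tcp_rot: [3.141, 0.0, -2.257]
contact_force: [1.6, 0.2, 0.8]
opening: 0.5
grasp_force: 0.0
```

```bash
python3 - <<'E'
from h import *
print(telemetry.sense()['eef_pos']);print(tomove([434.7,328.3,100],[np.pi,0,np.radians(138.5)]))
E
```

```text
[493.74368631 329.12110493 105.34278622]
(array([0.951, 1.129, 0.134]), array([ 6.0000e-03, -6.0000e-03,  1.5362e+01]))
```

>>> play_rows:
  dp:
    - [0.2,0.2,0]
    - [0.4,0.45,0]
    - [0.6,0.7,0]
    - [0.8,0.95,0]
    - [0.95,1.13,0.1]
  rot:
    - [0,0,1.15]
    - [0,0,2.3]
    - [0,0,3.45]
    - [0,0,4.6]
    - [0,0,5.75]

```text
clock: 6.55
eef_pos: [434.2, 328.6, 100.7]
tcp_rot: [3.14, 0.001, -2.865]
contact_force: [0.7, 1.1, 0.1]
opening: 0.501
grasp_force: 0.0
```

>>> play_rows:
  dp:
    - [0,0,0]
    - [0,0,0]
    - [0,0,0]
    - [0,0,0]
    - [0,0,0]
  rot:
    - [0,0,1.15]
    - [0,0,2.3]
    - [0,0,3.45]
    - [0,0,4.6]
    - [0,0,5.75]

```text
clock: 6.97
eef_pos: [434.8, 328.4, 100.1]
tcp_rot: [3.141, -0.0, 2.816]
contact_force: [0.2, 0.8, 0.4]
opening: 0.504
grasp_force: 0.0
```

>>> play_rows:
  dp:
    - [0,0,0]
    - [0,0,0]
    - [0,0,0]
    - [0,0,0]
    - [0,0,0]
  rot:
    - [0,0,1.15]
    - [0,0,2.3]
    - [0,0,3.45]
    - [0,0,3.86]
    - [0,0,3.86]

```text
clock: 7.38
eef_pos: [434.8, 328.4, 100.1]
tcp_rot: [3.141, -0.001, 2.416]
contact_force: [-0.5, -0.1, 0.4]
opening: 0.504
grasp_force: 0.0
```

```bash
cat >> h.py <<'E'
def measure(c):
    col=c['color'].astype(int); hsv=cv2.cvtColor(c['color'],cv2.COLOR_RGB2HSV)
    red=((hsv[...,0]<5)|(hsv[...,0]>172))&(hsv[...,1]>140)&(hsv[...,2]>90)
    br=cv2.inRange(hsv,(18,130,110),(32,255,255))>0
    for nm,m,area in (('red',red,20),('brass',br,15)):
        n,l,st,ce=cv2.connectedComponentsWithStats(m.astype(np.uint8))
        for i in range(1,n):
            if st[i,4]>area:
                p=onz(c,ce[i],36)
                if abs(p[0]-380)<110 and abs(p[1]-400)<100: print(nm,st[i],ce[i].round(1),p[:2].round(1))
E
python3 - <<'E'
from h import *
c=grab('wrist'); lever(c); measure(c); save(c,'w4.png'); np.save('w4.npy',np.array([c],dtype=object));print(c['s']['eef_pos'],c['s']['tcp_rot'])
print(proj(c,[434.7,328.3,73]))
E
```

```text
lever bbox [ 296  303   68   41 1461]
303 309 318 [455.4 311.9]
315 296 331 [461.7 306.2]
327 298 363 [475.7 308.6]
339 303 324 [475.2 294.3]
red [416  57   4  45 118] [417.6  79.3] [393.5 453.3]
brass [306 100  12  16 141] [311.5 108.4] [365.5 390.2]
brass [ 291  169   44   44 1157] [312.4 190.7] [404.1 356.6]
[434.81983319 328.37376468 100.10382337] [ 3.14098177e+00 -5.25883188e-04  2.41564647e+00]
[310.8720297  275.08416991]
```

View pics/w4.png

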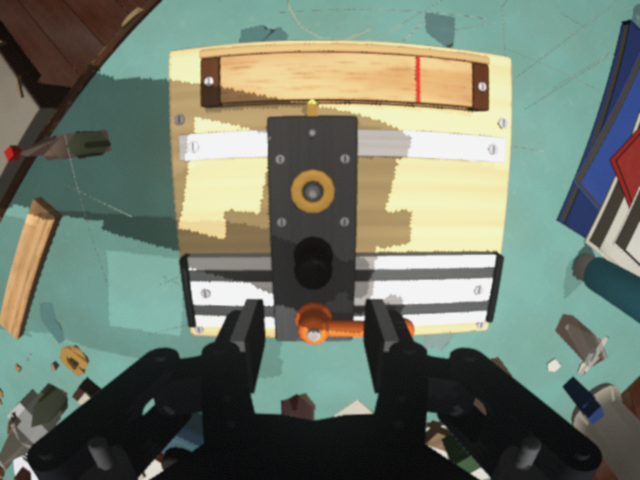

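The picture shows the tool square to the jig, with the lever open, the knob at (313,265), the pointer (311,101) and the red line (417.6,79). The carriage needs about 65.8 mm along tool +y. I'll go down and grip the knob.

>>> play_rows:
  dp:
    - [0.07,0,0.8]
    - [0.07,0,1.5]
    - [0.07,0,1.95]
    - [0.07,0,1.95]
    - [0.07,0,1.95]
  rot:
    - [0,0,0]
    - [0,0,0]
    - [0,0,0]
    - [0,0,0]
    - [0,0,0]

```text
clock: 7.85
eef_pos: [432.2, 329.5, 21.5]
tcp_rot: [-3.14, -0.001, 2.419]
contact_force: [-0.3, 1.3, 0.8]
opening: 0.497
grasp_force: 0.0
```

>>> play_rows:
  dp:
    - [0,0,0]
    - [0,0,0]
    - [0,0,0]
    - [0,0,0]
    - [0,0,0]
  rot:
    - [0,0,0]
    - [0,0,0]
    - [0,0,0]
    - [0,0,0]
    - [0,0,0]
  fingers: 0.0
  grip_force: 30

```text
clock: 8.27
eef_pos: [433.5, 330.2, 23.4]
tcp_rot: [3.14, 0.0, 2.418]
contact_force: [-2.5, -0.4, 7.5]
opening: 0.239
grasp_force: 29.4
```

>>> play_rows:
  dp:
    - [0,0.3,0]
    - [0,0.65,0]
    - [0,1.0,0]
    - [0,1.35,0]
    - [0,1.6,0]
  rot:
    - [0,0,0]
    - [0,0,0]
    - [0,0,0]
    - [0,0,0]
    - [0,0,0]

```text
clock: 8.68
eef_pos: [475.5, 378.2, 23.4]
tcp_rot: [-3.142, -0.0, 2.418]
contact_force: [-4.3, -3.9, 11.9]
opening: 0.24
grasp_force: 29.8
```

```bash
cat >> h.py <<'E'
def line(c,box=None):
    """red line: fit; near end; pointer tip; signed distance (mm) pointer->line along -jig y"""
    hsv=cv2.cvtColor(c['color'],cv2.COLOR_RGB2HSV)
    red=(((hsv[...,0]<6)|(hsv[...,0]>170))&(hsv[...,1]>130)&(hsv[...,2]>80)).astype(np.uint8)
    br=cv2.inRange(hsv,(18,120,100),(33,255,255))
    def comps(m,a,X,rad):
        n,l,st,ce=cv2.connectedComponentsWithStats(m); out=[]
        for i in range(1,n):
            if st[i,4]>a and np.linalg.norm(onz(c,ce[i],36)[:2]-X)<rad: out.append((st[i,4],i,st[i],ce[i]))
        return l,sorted(out,key=lambda t:-t[0])
    l,o=comps(red,20,[393.5,453.3],20)
    ys,xs=np.where(l==o[0][1]); W=np.array([onz(c,(x,y),36)[:2] for x,y in zip(xs,ys)])
    mid=W.mean(0); d=np.linalg.svd(W-mid)[2][0]; d=d if d[1]>0 else -d
    print('line',o[0][2],mid.round(1),'angle',np.degrees(np.arctan2(d[1],d[0])).round(2))
    l,o=comps(br,12,[390,420],60)
    for a,i,st,ce in o:
        p=onz(c,ce,35)[:2]
        for th in (np.arctan2(d[1],d[0]),np.radians(138.5)):
            ny=np.array([np.sin(th),-np.cos(th)]); print('brass',st,ce.round(1),p.round(1),'to line',((mid-p)@ny).round(2))
E
python3 - <<'E'
from h import *
c=grab('wrist'); print(c['s']['eef_pos'],c['s']['contact_force'],c['s']['opening']); line(c)
E
```

```text
[475.47202692 378.23940884  23.4332322 ] [-4.32360557 -3.90001729 11.88971171] 0.23977084666763565
line [312  18   7  68 358] [393.3 453.4] angle 138.78
brass [ 281  191   66   64 2502] [313.3 222.3] [446.9 405.1] to line 0.99
brass [ 281  191   66   64 2502] [313.3 222.3] [446.9 405.1] to line 0.63
brass [305  92  18  20 216] [312.7 103.8] [409.5 437.9] to line 0.99
brass [305  92  18  20 216] [312.7 103.8] [409.5 437.9] to line 0.87
brass [304  86  18   8  44] [311.3  88.5] [404.3 441.8] to line 1.51
brass [304  86  18   8  44] [311.3  88.5] [404.3 441.8] to line 1.43
```

```bash
cat > rows.py <<'E'
from h import *
c=grab('wrist'); hsv=cv2.cvtColor(c['color'],cv2.COLOR_RGB2HSV).astype(int)
red=((hsv[...,0]<8)|(hsv[...,0]>168))&(hsv[...,1]>120)
br=(hsv[...,0]>17)&(hsv[...,0]<34)&(hsv[...,1]>110)
Y=[];X=[]
for v in range(14,122,4):
    a=np.where(red[v,285:345])[0]+285; b=np.where(br[v,285:345])[0]+285
    print(v,'red',a.min() if len(a) else '',a.max() if len(a) else '','brass',b.min() if len(b) else '',b.max() if len(b) else '',len(b))
    if len(a) and v<85: Y.append(v);X.append((a.min()+a.max())/2)
k=np.polyfit(Y,X,1);print('line at rows 80,90,100',np.polyval(k,[80,90,100]).round(2))
for v in (88,):print(c['color'][v,298:328].tolist())
print('px/mm',np.linalg.norm(proj(c,[409.5,437.9,35])-proj(c,[409.5+.66,437.9+.75,35])), c['s']['eef_pos'])
E
python3 rows.py
```

```text
14 red   brass 285 344 24
18 red 307 312 brass 321 323 2
22 red 307 312 brass   0
26 red 307 312 brass   0
30 red 307 312 brass   0
34 red 307 312 brass 301 323 9
38 red 307 312 brass 329 344 12
42 red 307 312 brass 338 339 2
46 red 307 312 brass 335 335 1
50 red 307 312 brass 315 341 5
54 red 307 312 brass 298 298 1
58 red 308 312 brass 320 337 14
62 red 307 312 brass 289 344 19
66 red 307 312 brass 316 341 19
70 red 307 313 brass 287 344 41
74 red 307 312 brass 304 344 20
78 red 307 312 brass   0
82 red 308 312 brass   0
86 red 307 309 brass 311 317 7
90 red   brass 304 321 5
94 red   brass 305 320 4
98 red   brass 306 319 13
102 red   brass 304 320 17
106 red   brass 304 321 18
110 red   brass 305 320 16
114 red   brass   0
118 red   brass   0
line at rows 80,90,100 [309.73 309.77 309.82]
[[103, 78, 51], [108, 83, 54], [97, 73, 48], [82, 62, 41], [75, 57, 37], [82, 62, 41], [97, 73, 48], [110, 84, 54], [110, 86, 51], [124, 103, 55], [158, 139, 66], [197, 182, 88], [229, 221, 110], [239, 238, 126], [243, 243, 136], [243, 243, 136], [243, 243, 137], [239, 239, 128], [227, 225, 114], [188, 184, 90], [145, 134, 70], [122, 100, 59], [116, 89, 58], [115, 87, 56], [116, 88, 58], [115, 88, 58], [113, 86, 55], [113, 85, 55], [114, 86, 56], [113, 86, 57]]
px/mm 2.459574471408881 [476.86452066 379.79706222  23.52886365]
```

The pointer tip is at column 313 and the line at 309.75, so the carriage is about 1.2 mm too far. I'll correct that.

>>> play_rows:
  dp:
    - [0,-0.03,0]
    - [0,-0.03,0]
    - [0,-0.03,0]
  rot:
    - [0,0,0]
    - [0,0,0]
    - [0,0,0]

```text
clock: 9.03
eef_pos: [475.9, 378.6, 23.5]
tcp_rot: [3.136, 0.0, 2.418]
contact_force: [0.6, 6.0, 3.7]
opening: 0.236
grasp_force: 30.2
```

```bash
python3 rows.py | tail -14
```

```text
78 red 312 316 brass   0
82 red 312 316 brass   0
86 red   brass   0
90 red   brass 304 321 7
94 red   brass 304 321 4
98 red   brass 306 319 12
102 red   brass 304 320 17
106 red   brass 304 320 17
110 red   brass 307 320 13
114 red   brass   0
118 red   brass   0
line at rows 80,90,100 [313.9  313.98 314.06]
[[90, 68, 44], [80, 60, 39], [84, 63, 41], [99, 73, 48], [111, 83, 54], [112, 86, 57], [99, 75, 49], [84, 65, 41], [89, 74, 42], [127, 117, 58], [181, 176, 87], [212, 204, 102], [211, 192, 93], [204, 175, 86], [205, 182, 88], [223, 213, 107], [235, 235, 122], [237, 237, 125], [225, 220, 109], [192, 183, 89], [152, 136, 70], [123, 101, 58], [116, 89, 58], [112, 85, 55], [114, 87, 56], [116, 88, 57], [120, 91, 59], [125, 95, 63], [122, 92, 60], [121, 92, 59]]
px/mm 2.4604908225286586 [475.85015623 378.56912466  23.51192053]
```

>>> play_rows:
  dp:
    - [0,0.025,0]
    - [0,0.025,0]
    - [0,0.025,0]
  rot:
    - [0,0,0]
    - [0,0,0]
    - [0,0,0]

```text
clock: 9.33
eef_pos: [475.8, 378.5, 23.5]
tcp_rot: [3.138, 0.0, 2.418]
contact_force: [-1.7, 4.0, 7.0]
opening: 0.234
grasp_force: 30.4
```

```bash
python3 rows.py | tail -14
```

```text
78 red 312 317 brass   0
82 red 312 316 brass   0
86 red   brass 309 309 1
90 red   brass 304 321 9
94 red   brass 304 321 9
98 red   brass 306 319 13
102 red   brass 304 320 17
106 red   brass 304 321 18
110 red   brass 305 320 16
114 red   brass   0
118 red   brass   0
line at rows 80,90,100 [313.99 314.09 314.2 ]
[[91, 69, 45], [80, 60, 39], [84, 63, 42], [100, 76, 50], [111, 84, 55], [110, 83, 54], [100, 75, 49], [86, 66, 42], [92, 77, 45], [128, 119, 59], [181, 176, 86], [213, 207, 102], [213, 195, 96], [202, 173, 84], [205, 182, 90], [222, 212, 105], [235, 234, 121], [237, 237, 124], [227, 222, 110], [191, 181, 89], [151, 137, 71], [124, 101, 61], [117, 89, 58], [114, 87, 56], [113, 85, 56], [114, 87, 57], [115, 87, 56], [112, 84, 54], [113, 86, 56], [112, 85, 54]]
px/mm 2.4607018045777513 [475.79782606 378.54770367  23.48418255]
```

>>> play_rows:
  dp:
    - [0,0.025,0]
    - [0,0.025,0]
    - [0,0.025,0]
  rot:
    - [0,0,0]
    - [0,0,0]
    - [0,0,0]

```text
clock: 9.63
eef_pos: [475.8, 378.6, 23.5]
tcp_rot: [3.14, -0.0, 2.418]
contact_force: [-2.8, 0.3, 11.5]
opening: 0.237
grasp_force: 30.6
```

```bash
python3 rows.py | tail -14 | cut -c1-120
```

```text
78 red 312 317 brass   0
82 red 312 316 brass   0
86 red   brass 309 309 1
90 red   brass 304 321 7
94 red   brass 304 321 6
98 red   brass 306 319 13
102 red   brass 304 320 17
106 red   brass 304 321 18
110 red   brass 306 320 15
114 red   brass   0
118 red   brass   0
line at rows 80,90,100 [313.99 314.09 314.2 ]
[[92, 69, 44], [79, 59, 38], [85, 62, 41], [99, 74, 49], [110, 84, 55], [112, 85, 56], [101, 77, 50], [88, 70, 44], [93,
px/mm 2.4605225613328265 [475.82250918 378.5916977   23.48343305]
```

>>> play_rows:
  dp:
    - [0,0.03,0]
    - [0,0.03,0]
    - [0,0.03,0]
  rot:
    - [0,0,0]
    - [0,0,0]
    - [0,0,0]

```text
clock: 9.93
eef_pos: [476.2, 379.1, 23.4]
tcp_rot: [3.141, -0.0, 2.418]
contact_force: [-4.5, -1.3, 12.9]
opening: 0.233
grasp_force: 30.8
```

```bash
python3 rows.py | tail -14 | cut -c1-420
```

```text
78 red 310 315 brass   0
82 red 310 314 brass   0
86 red   brass 313 316 4
90 red   brass 304 321 7
94 red   brass 305 321 4
98 red   brass 306 318 10
102 red   brass 304 320 17
106 red   brass 304 321 18
110 red   brass 305 320 16
114 red   brass   0
118 red   brass   0
line at rows 80,90,100 [312.17 312.2  312.23]
[[80, 60, 39], [85, 64, 41], [100, 75, 48], [108, 82, 55], [99, 75, 49], [82, 61, 40], [79, 59, 39], [80, 62, 39], [101, 84, 49], [132, 118, 63], [163, 151, 73], [184, 162, 79], [194, 164, 80], [208, 185, 91], [228, 218, 109], [237, 236, 125], [242, 242, 133], [239, 240, 130], [227, 225, 114], [191, 186, 91], [151, 138, 72], [124, 102, 60], [115, 88, 56], [117, 90, 59], [114, 86, 56], [117, 88, 58], [116, 88, 57], [1
px/mm 2.461234715854456 [476.23917865 379.05656672  23.428499  ]
```

The pointer is on the line within about 0.2 mm. I'll release the knob, lift, and turn back over the lever.

>>> play_rows:
  dp:
    - [0,0,0]
    - [0,0,0]
    - [0,0,-0.6]
    - [0,0,-1.4]
    - [0,0,-2.1]
  rot:
    - [0,0,0]
    - [0,0,0]
    - [0,0,0]
    - [0,0,0]
    - [0,0,0]
  fingers: 0.5

```text
clock: 10.4
eef_pos: [476.1, 378.6, 106.7]
tcp_rot: [-3.14, -0.0, 2.418]
contact_force: [0.8, 0.3, -0.2]
opening: 0.501
grasp_force: 0.0
```

```bash
python3 - <<'E'
from h import *
c=grab('wrist'); line(c); lever(c)
print(telemetry.sense()['eef_pos']);print(tomove([537.9,376.7,108],[np.pi,0,np.radians(229.5)]))
E
```

```text
line [312  58   4  45 126] [393.  453.7] angle 139.29
brass [ 293  171   44   43 1124] [314.3 192.3] [447.6 406.1] to line 0.47
brass [ 293  171   44   43 1124] [314.3 192.3] [447.6 406.1] to line -0.53
brass [308 104  12  16 166] [314.1 111.9] [408.8 440.2] to line -0.1
brass [308 104  12  16 166] [314.1 111.9] [408.8 440.2] to line -0.39
lever bbox [ 298  301   67   40 1236]
301 313 315 [498.1 361.2]
313 298 331 [504.9 355.7]
325 300 364 [519.4 358.4]
337 305 325 [518.9 343.7]
[478.85232186 380.84863534 112.58913189]
(array([-1.175,  0.899,  0.122]), array([  0.04 ,   0.06 , -15.158]))
```

>>> play_rows:
  dp:
    - [-0.2,0.2,0]
    - [-0.5,0.4,0]
    - [-0.8,0.6,0]
    - [-1.0,0.8,0]
    - [-1.19,0.97,0]
  rot:
    - [0,0,-1.15]
    - [0,0,-2.3]
    - [0,0,-3.45]
    - [0,0,-4.6]
    - [0,0,-5.75]

```text
clock: 10.87
eef_pos: [538.6, 376.5, 105.8]
tcp_rot: [3.142, 0.0, 3.026]
contact_force: [-0.7, 0.8, -1.1]
opening: 0.5
grasp_force: 0.0
```

>>> play_rows:
  dp:
    - [0,0,0]
    - [0,0,0]
    - [0,0,0]
    - [0,0,0]
    - [0,0,0]
  rot:
    - [0,0,-1.15]
    - [0,0,-2.3]
    - [0,0,-3.45]
    - [0,0,-4.6]
    - [0,0,-5.75]

```text
clock: 11.28
eef_pos: [537.8, 376.4, 105.6]
tcp_rot: [-3.141, -0.0, -2.655]
contact_force: [0.1, -0.2, 1.0]
opening: 0.498
grasp_force: 0.0
```

>>> play_rows:
  dp:
    - [0,0,0]
    - [0,0,0]
    - [0,0,0]
    - [0,0,0]
    - [0,0,0]
  rot:
    - [0,0,-1.15]
    - [0,0,-2.3]
    - [0,0,-3.45]
    - [0,0,-3.67]
    - [0,0,-3.67]

```text
clock: 11.7
eef_pos: [537.8, 376.6, 105.7]
tcp_rot: [-3.142, -0.0, -2.278]
contact_force: [0.1, 0.2, 0.4]
opening: 0.498
grasp_force: 0.0
```

```bash
python3 - <<'E'
from h import *
c=grab('wrist'); lever(c)
print(c['s']['eef_pos'],np.degrees(c['s']['tcp_rot'][2]));print(tomove([537.9,376.7,16],[np.pi,0,np.radians(229.5)]))
E
```

```text
lever bbox [ 294  174   40  128 2466]
174 314 316 [503.6 338.4]
186 296 331 [508.9 343.2]
198 295 331 [513.8 348.5]
210 303 324 [518.3 354.2]
222 305 321 [523.3 359.6]
234 305 320 [528.4 365. ]
246 305 319 [533.6 370.6]
258 305 319 [538.6 376.5]
270 305 319 [543.8 382.5]
282 304 320 [549.1 388.6]
294 301 324 [554.3 395.2]
[537.76335128 376.55256529 105.74623262] -130.5260143603959
(array([-0.005, -0.   ,  2.245]), array([-0.   , -0.002, -0.021]))
```

>>> play_rows:
  dp:
    - [0,0,0.9]
    - [0,0,1.7]
    - [0,0,2.24]
    - [0,0,2.24]
    - [0,0,2.24]
  rot:
    - [0,0,0]
    - [0,0,0]
    - [0,0,0]
    - [0,0,0]
    - [0,0,0]
  fingers: 0.4

```text
clock: 12.17
eef_pos: [537.4, 376.4, 15.8]
tcp_rot: [3.141, -0.002, -2.279]
contact_force: [0.8, 0.5, 1.0]
opening: 0.398
grasp_force: 0.0
```

>>> play_rows:
  dp:
    - [0,0,0]
    - [0,0,0]
    - [0,0,0]
  rot:
    - [0,0,0]
    - [0,0,0]
    - [0,0,0]
  fingers: 0.2

```text
clock: 12.42
eef_pos: [538.7, 377.4, 18.1]
tcp_rot: [-3.141, 0.002, -2.277]
contact_force: [0.2, 0.9, -0.3]
opening: 0.198
grasp_force: 0.0
```

>>> play_rows:
  dp:
    - [0.005,-0.101,0]
    - [0.021,-0.202,0]
    - [0.047,-0.3,0]
    - [0.084,-0.395,0]
    - [0.13,-0.485,0]
  rot:
    - [0,0,1]
    - [0,0,2]
    - [0,0,3]
    - [0,0,4]
    - [0,0,5]

```text
clock: 12.83
eef_pos: [549.8, 361.2, 17.8]
tcp_rot: [3.14, 0.002, -2.806]
contact_force: [-1.7, 2.7, -0.3]
opening: 0.203
grasp_force: 1.7
```

>>> play_rows:
  dp:
    - [0.005,-0.101,0]
    - [0.021,-0.202,0]
    - [0.047,-0.3,0]
    - [0.084,-0.395,0]
    - [0.084,-0.395,0]
  rot:
    - [0,0,1]
    - [0,0,2]
    - [0,0,3]
    - [0,0,4]
    - [0,0,4]

```text
clock: 13.25
eef_pos: [552.4, 344.7, 17.8]
tcp_rot: [3.14, 0.002, 3.059]
contact_force: [1.1, 0.9, 0.4]
opening: 0.197
grasp_force: 0.5
```

```bash
python3 - <<'E'
from h import *
c=grab('wrist'); lever(c)
print(c['s']['eef_pos'],np.degrees(c['s']['tcp_rot'][2]),c['s']['contact_force']);line(c)
E
```

```text
lever bbox [ 279  194   63  196 6212]
194 305 314 [498.4 349.1]
206 286 335 [502.7 349.1]
218 280 341 [507.  348.7]
230 280 340 [511.4 348.2]
242 283 336 [515.9 347.6]
254 291 329 [520.4 347.4]
266 299 327 [525.2 348.1]
278 301 328 [530.  348.3]
290 303 329 [535.  348.4]
302 304 329 [540.  348.2]
314 306 330 [545.3 348.4]
326 307 332 [550.7 348.5]
338 308 333 [556.3 348.5]
350 309 334 [562.2 348.5]
362 307 335 [568.2 347.8]
374 306 336 [574.6 347.4]
386 314 334 [581.3 348.2]
[552.44014917 344.72428502  17.83111654] 175.26693566719896 [1.12233253 0.8742806  0.35540433]Traceback (most recent call last):
  File "<stdin>", line 3, in <module>
  File "h.py", line 60, in line
    ys,xs=np.where(l==o[0][1]); W=np.array([onz(c,(x,y),36)[:2] for x,y in zip(xs,ys)])
                      ~^^^
IndexError: list index out of range
```

>>> play_rows:
  dp:
    - [0.003,-0.07,0]
    - [0.01,-0.14,0]
    - [0.02,-0.2,0]
    - [0.02,-0.2,0]
  rot:
    - [0,0,0.5]
    - [0,0,1]
    - [0,0,1.3]
    - [0,0,1.3]

```text
clock: 13.63
eef_pos: [551.3, 337.1, 17.6]
tcp_rot: [3.139, 0.002, 2.93]
contact_force: [3.3, 3.5, 1.4]
opening: 0.201
grasp_force: 1.4
```

```bash
python3 - <<'E'
from h import *
c=grab('wrist'); lever(c)
print(c['s']['eef_pos'],np.degrees(c['s']['tcp_rot'][2]),c['s']['contact_force'])
E
```

```text
lever bbox [ 285  194   64  196 6265]
194 313 319 [498.5 350.8]
206 292 341 [502.7 350. ]
218 286 346 [506.9 349. ]
230 286 346 [511.2 348. ]
242 290 343 [515.7 347.3]
254 297 336 [520.1 346.3]
266 304 332 [524.8 345.9]
278 306 332 [529.6 345.3]
290 306 332 [534.4 344.3]
302 307 331 [539.3 343.2]
314 308 333 [544.6 342.7]
326 308 334 [549.9 341.8]
338 309 334 [555.4 340.9]
350 310 334 [561.1 339.9]
362 307 335 [567.  338.3]
374 305 336 [573.1 336.8]
386 312 333 [579.9 336.3]
[551.30246451 337.1376053   17.57339549] 167.88601581176937 [3.29141868 3.52326487 1.43546785]
```

>>> play_rows:
  dp:
    - [0,-0.04,0]
    - [0,-0.07,0]
    - [0,-0.07,0]
    - [0,-0.07,0]
  rot:
    - [0,0,0]
    - [0,0,0]
    - [0,0,0]
    - [0,0,0]

```text
clock: 14.02
eef_pos: [550.6, 335.4, 17.2]
tcp_rot: [3.138, 0.002, 2.93]
contact_force: [2.8, 8.1, 1.0]
opening: 0.198
grasp_force: 4.4
```

>>> play_rows:
  dp:
    - [0,-0.03,0]
    - [0,-0.03,0]
    - [0,-0.03,0]
  rot:
    - [0,0,0]
    - [0,0,0]
    - [0,0,0]

```text
clock: 14.27
eef_pos: [550.6, 335.2, 17.3]
tcp_rot: [3.137, 0.002, 2.93]
contact_force: [2.8, 13.8, -0.5]
opening: 0.199
grasp_force: 6.6
```

```bash
python3 - <<'E'
from h import *
c=grab('wrist'); lever(c)
print(c['s']['eef_pos'],np.degrees(c['s']['tcp_rot'][2]),c['s']['contact_force'])
E
```

```text
lever bbox [ 290  194   64  197 6287]
194 322 323 [498.2 351. ]
206 297 346 [502.3 349.7]
218 292 351 [506.6 348.8]
230 291 352 [510.9 347.9]
242 296 349 [515.3 347.4]
254 302 342 [519.8 346.3]
266 309 336 [524.4 345.5]
278 309 336 [529.  344.5]
290 310 335 [533.8 343.5]
302 310 336 [538.8 342.7]
314 310 335 [543.9 341.5]
326 310 335 [549.1 340.4]
338 311 335 [554.7 339.4]
350 311 335 [560.3 338.3]
362 307 335 [566.1 336.3]
374 305 336 [572.2 334.8]
386 311 335 [579.  334.5]
[550.60874632 335.17540758  17.31316329] 167.8727421668058 [ 2.82286556 13.83577506 -0.46305052]
```

>>> play_rows:
  dp:
    - [0,-0.03,0]
    - [0,-0.03,0]
    - [0,-0.03,0]
  rot:
    - [0,0,0]
    - [0,0,0]
    - [0,0,0]

```text
clock: 14.57
eef_pos: [550.6, 335.0, 17.4]
tcp_rot: [3.135, 0.003, 2.93]
contact_force: [3.9, 17.3, -2.1]
opening: 0.203
grasp_force: 8.8
```

>>> play_rows:
  dp:
    - [0,0.1,0]
    - [0,0.1,0]
    - [0,0.1,-0.8]
    - [0,0.1,-1.8]
    - [0,0.1,-2.4]
  rot:
    - [0,0,0]
    - [0,0,0]
    - [0,0,0]
    - [0,0,0]
    - [0,0,0]
  fingers: 0.35

```text
clock: 14.98
eef_pos: [549.5, 334.6, 114.6]
tcp_rot: [-3.141, -0.0, 2.929]
contact_force: [0.8, 0.2, -0.7]
opening: 0.348
grasp_force: 0.0
```

```bash
python3 - <<'E'
from h import *
c=grab('wrist'); 
print(c['s']['eef_pos'],np.degrees(c['s']['tcp_rot'][2]),c['s']['contact_force']);lever(c);line(c)
np.save('w5.npy',np.array([c],dtype=object))
E
```

```text
[549.48267952 334.56433391 114.58373612] 167.84142663917487 [ 0.84553894  0.20914904 -0.70001954]
lever bbox [ 302  173   37  123 2287]
173 319 321 [499.5 350.8]
185 303 337 [506.7 349.2]
197 302 337 [514.  347.4]
209 312 328 [521.4 346.1]
221 313 328 [529.  344.8]
233 313 328 [536.6 343.2]
245 313 327 [544.2 341.3]
257 314 327 [552.1 339.9]
269 314 327 [560.2 338.2]
281 311 331 [568.5 336.8]
293 314 328 [577.  335.1]
line [425   0   9  12  39] [400.1 447.7] angle 138.66
brass [366  57  41  41 711] [385.9  75.8] [446.  406.6] to line 0.51
brass [366  57  41  41 711] [385.9  75.8] [446.  406.6] to line 0.34
brass [414  10  14  16 128] [420.5  18. ] [408.6 439.7] to line 0.4
brass [414  10  14  16 128] [420.5  18. ] [408.6 439.7] to line 0.37
```

>>> play_rows:
  dp:
    - [0.5,0.2,0]
    - [1.1,0.4,0]
    - [1.7,0.65,0]
    - [2.3,0.85,0]
    - [2.5,0.96,0]
  rot:
    - [0,0,1]
    - [0,0,2]
    - [0,0,3]
    - [0,0,4]
    - [0,0,4.89]

```text
clock: 15.45
eef_pos: [456.5, 393.6, 111.5]
tcp_rot: [-3.138, -0.001, 2.413]
contact_force: [0.9, -0.7, 0.4]
opening: 0.349
grasp_force: 0.0
```

>>> play_rows:
  dp:
    - [0,0,0]
    - [0,0,0]
  rot:
    - [0,0,0]
    - [0,0,0]

```text
clock: 15.62
eef_pos: [459.5, 393.3, 112.0]
tcp_rot: [-3.14, 0.0, 2.421]
contact_force: [-0.2, -0.2, -0.1]
opening: 0.35
grasp_force: 0.0
```

```bash
python3 - <<'E'
from h import *
c=grab('wrist'); 
print(c['s']['eef_pos'],c['s']['tcp_rot'],c['s']['contact_force']);line(c)
np.save('w6.npy',np.array([c],dtype=object))
cv2.imwrite('pics/w6.png',cv2.resize(c['color'][40:300,230:400,::-1],None,fx=2.3,fy=2.3,interpolation=cv2.INTER_CUBIC))
E
sed -i 's/range(14,122,4)/range(40,150,4)/; s/v<85/v<125/' rows.py; python3 rows.py | cut -c1-400
```

```text
[459.54013221 393.28582422 111.97021427] [-3.14001741e+00  2.90056415e-04  2.42096147e+00] [-0.16018718 -0.15256961 -0.06618589]
line [313  92   3  45 133] [393.1 453.8] angle 138.68
brass [ 293  204   42   41 1025] [313.5 223.9] [447.4 405.6] to line 0.36
brass [ 293  204   42   41 1025] [313.5 223.9] [447.4 405.6] to line 0.13
brass [308 139  11  15 159] [313.  146.1] [408.2 439.6] to line 0.62
brass [308 139  11  15 159] [313.  146.1] [408.2 439.6] to line 0.56
40 red   brass   0
44 red   brass   0
48 red   brass   0
52 red   brass   0
56 red   brass   0
60 red   brass   0
64 red   brass   0
68 red   brass   0
72 red   brass   0
76 red   brass   0
80 red   brass   0
84 red   brass   0
88 red   brass 292 342 45
92 red 312 314 brass 292 292 1
96 red 312 315 brass   0
100 red 312 315 brass   0
104 red 312 315 brass 323 339 6
108 red 312 315 brass   0
112 red 312 315 brass   0
116 red 312 315 brass   0
120 red 312 315 brass   0
124 red 312 315 brass   0
128 red 312 315 brass   0
132 red 312 315 brass   0
136 red 313 314 brass   0
140 red   brass 307 318 12
144 red   brass 307 318 12
148 red   brass 307 318 12
line at rows 80,90,100 [313.21 313.29 313.38]
[[233, 192, 131], [233, 193, 131], [233, 193, 132], [232, 192, 132], [232, 192, 131], [232, 193, 131], [232, 192, 131], [232, 191, 131], [231, 190, 129], [232, 190, 130], [232, 191, 131], [231, 190, 130], [232, 192, 131], [232, 192, 131], [231, 191, 130], [231, 190, 130], [232, 192, 131], [231, 190, 130], [232, 192, 133], [231, 190, 129], [231, 191, 130], [232, 190, 130], [232, 191, 131], [231, 19
px/mm 1.5475879474436125 [460.19942808 393.11880591 112.04239189]
```

View pics/w6.png

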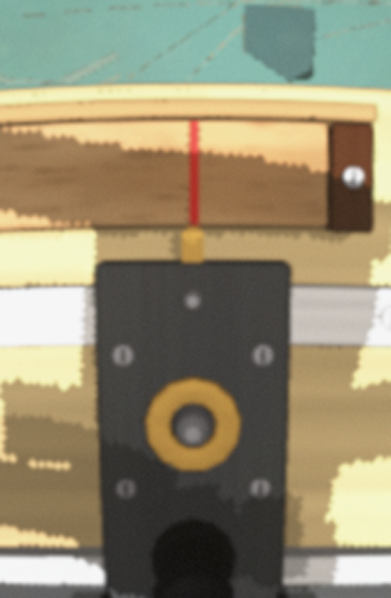

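The pointer sits on the line, about 0.5 mm off its centre, and the collar is at image (313.5,224). I'll save the pin position and go over the guide.

>>> play_rows:
  dp:
    - [0,0,-1]
    - [-0.4,-0.5,-2]
    - [-1,-1.3,-2.8]
    - [-1.6,-2.1,-3.2]
    - [-2.2,-2.9,-3.5]
  rot:
    - [0,0,0]
    - [0,0,0]
    - [0,0,0]
    - [0,0,0]
    - [0,0,0]
  fingers: 0.6

```text
clock: 16.13
eef_pos: [451.3, 262.2, 249.2]
tcp_rot: [3.139, 0.001, 2.419]
contact_force: [1.0, 0.7, -0.8]
opening: 0.601
grasp_force: 0.0
```

>>> play_rows:
  dp:
    - [-0.6,-0.8,0]
    - [-1.2,-1.6,0]
    - [-1.8,-2.4,0]
    - [-2.4,-3.2,0]
    - [-3.0,-4.0,0]
  rot:
    - [0,0,0]
    - [0,0,0]
    - [0,0,0]
    - [0,0,0]
    - [0,0,0]

```text
clock: 16.55
eef_pos: [433.5, 61.6, 247.3]
tcp_rot: [3.142, 0.0, 2.418]
contact_force: [0.7, 0.0, 0.5]
opening: 0.599
grasp_force: 0.0
```

>>> play_rows:
  dp:
    - [-0.6,-0.8,0]
    - [-1.2,-1.6,0]
    - [-1.8,-2.4,0]
    - [-2.4,-3.2,0]
    - [-3.0,-4.0,0]
  rot:
    - [0,0,1]
    - [0,0,2]
    - [0,0,3]
    - [0,0,4]
    - [0,0,5]

```text
clock: 16.97
eef_pos: [416.6, -137.9, 247.4]
tcp_rot: [3.141, 0.0, 1.889]
contact_force: [0.7, -0.3, 0.7]
opening: 0.603
grasp_force: 0.0
```

```bash
python3 - <<'E'
from h import *
w=np.load('w6.npy',allow_pickle=True)[0]
print('pin',onz(w,(313.5,223.9),40))
print(tomove([415,-215,220],[np.pi,0,np.radians(102.5)]))
E
```

```text
pin [446.46421698 406.38800435  40.        ]
(array([-1.817, -0.64 ,  0.685]), array([0.002, 0.004, 0.951]))
```

>>> play_rows:
  dp:
    - [-0.8,-0.3,0]
    - [-1.6,-0.5,0.3]
    - [-1.8,-0.64,0.6]
    - [-1.8,-0.64,0.7]
    - [-1.8,-0.64,0.7]
  rot:
    - [0,0,0.9]
    - [0,0,0.95]
    - [0,0,0.95]
    - [0,0,0.95]
    - [0,0,0.95]

```text
clock: 17.38
eef_pos: [414.6, -212.0, 218.0]
tcp_rot: [-3.139, -0.002, 1.792]
contact_force: [0.1, 0.7, -0.8]
opening: 0.6
grasp_force: 0.0
```

```bash
python3 - <<'E'
from h import *
c=grab('wrist');save(c,'w7.png');np.save('w7.npy',np.array([c],dtype=object));print(c['s']['eef_pos'],c['s']['tcp_rot'])
hsv=cv2.cvtColor(c['color'],cv2.COLOR_RGB2HSV)
print('handle expect',proj(c,[417,-222,50]).round(0))
m=cv2.inRange(hsv,(3,90,50),(22,255,255))
n,l,st,ce=cv2.connectedComponentsWithStats(m)
for i in range(1,n):
  if st[i,4]>200:
    ys,xs=np.where(l==i); print(st[i],ce[i].round(1),onz(c,ce[i],50)[:2].round(1),cv2.minAreaRect(np.stack([xs,ys],1).astype(np.float32)))
E
```

```text
[ 414.60915826 -211.99579271  217.98228024] [-3.13949186e+00 -1.89725049e-03  1.79173933e+00]
handle expect [313. 231.]
[ 122    0   54  360 3105] [139.5 171.9] [ 240.  -199.6] ((141.2113037109375, 178.34547424316406), (23.065452575683594, 362.3025207519531), 7.085172176361084)
[284  33  13  34 294] [289.2  50. ] [359.8 -64.3] ((290.0155334472656, 49.7362060546875), (11.157184600830078, 33.17794418334961), 3.3664605617523193)
[ 444   33  152  158 8534] [532.1 117.7] [602.7 -58.5] ((522.345703125, 119.71270751953125), (113.2718734741211, 162.71664428710938), 23.702646255493164)
[ 591   33   49   74 1009] [614.3  66.8] [704.7  44.5] ((616.4490966796875, 69.69242095947266), (81.9874496459961, 28.629261016845703), 59.82648468017578)
[389  44  25  18 289] [400.3  52.9] [456.6 -42.4] ((401.2064514160156, 54.81193542480469), (20.976398468017578, 18.869178771972656), 16.699241638183594)
[  54   49   62   39 1110] [89.4 69. ] [ 161.  -104.3] ((88.21839904785156, 73.24880981445312), (33.0, 65.0), 73.73979187011719)
[163  68  50  37 914] [189.3  87.4] [ 276.7 -113.1] ((187.90541076660156, 86.06
[... 910 characters left out ...]
84375, 253.80831909179688), (28.500205993652344, 58.34988784790039), 18.79988670349121)
[404 230  34  34 259] [426.2 252.9] [ 528.7 -218.7] ((424.25006103515625, 250.25003051757812), (21.920310974121094, 36.769554138183594), 45.0)
[ 394  262  111   99 5785] [453.2 310.5] [ 579.2 -272.7] ((455.1252746582031, 312.581298828125), (92.89982604980469, 90.41737365722656), 53.530765533447266)
[ 583  321   57  159 3502] [620.3 418. ] [1002.9 -421.3] ((616.0385131835938, 400.06451416015625), (162.7066192626953, 49.65016555786133), 82.04692077636719)
[136 447  44  33 780] [156.5 463.1] [ 269.1 -607.7] ((154.07691955566406, 462.1153564453125), (23.020057678222656, 47.149513244628906), 56.30992889404297)
```

View pics/w7.png

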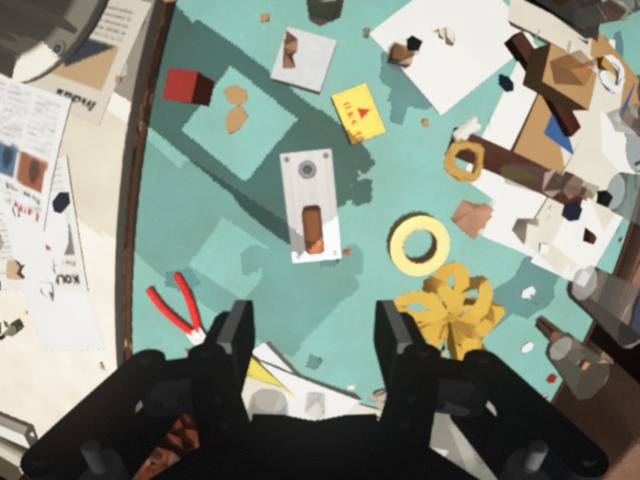

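The view shows the guide plate with corners (281,151), (331,149), (340,260) and (291,263). The bush is at (307,169), the handle at (313,230), the matchbox at (358,113) and the tape at (420,244).

```bash
python3 - <<'E'
from h import *
c=np.load('w7.npy',allow_pickle=True)[0]
P=lambda u,v,z=20: onz(c,(u,v),z)[:2]
C=[P(281,151),P(331,149),P(340,260),P(291,263)]
ft=(C[0]+C[1])/2; fb=(C[2]+C[3])/2; bush=P(307,169); 
hsv=cv2.cvtColor(c['color'],cv2.COLOR_RGB2HSV); g=((hsv[...,1]<45)&(hsv[...,2]>90)).astype(np.uint8); g[:,:270]=0;g[:,350:]=0;g[:140]=0;g[275:]=0
k,_=cv2.findContours(g,cv2.RETR_EXTERNAL,cv2.CHAIN_APPROX_NONE); k=max(k,key=cv2.contourArea); q=np.array([P(*p[0]) for p in k],np.float32)
print('rect',cv2.minAreaRect(q))
th=np.degrees(np.arctan2(*(ft-fb)[::-1]));e=(ft-fb)/np.linalg.norm(ft-fb)
print('angle',th,'len',np.linalg.norm(ft-fb),'centre',(ft+fb)/2,'bush',bush,'grip from bush',bush-57*e,'from centre',(ft+fb)/2-19*e,'handle blob z52',P(312.6,229.6,52))
E
```

```text
rect ((414.2227783203125, -204.30833435058594), (59.923858642578125, 114.95185089111328), 18.745737075805664)
angle 107.30112503880407 len 114.38841326772308 centre [ 410.7999643  -205.95940699] bush [ 398.84444655 -169.49885699] grip from bush [ 415.79588297 -223.91988972] from centre [ 416.45044311 -224.09975123] handle blob z52 [ 415.87660134 -220.04207575]
```

```bash
python3 - <<'E'
from h import *
print(telemetry.sense()['eef_pos'],tomove([416.2,-223.5,40],[np.pi,0,np.radians(107.4)]))
E
```

```text
[ 415.20913556 -211.43697025  218.72757593] (array([-0.305, -0.037,  4.468]), array([-0.011, -0.013, -0.781]))
```

>>> play_rows:
  dp:
    - [-0.15,0,0.9]
    - [-0.3,-0.035,1.9]
    - [-0.3,-0.035,2.9]
    - [-0.3,-0.035,3.9]
    - [-0.3,-0.035,4.45]
  rot:
    - [0,0,-0.4]
    - [0,0,-0.78]
    - [0,0,-0.78]
    - [0,0,-0.78]
    - [0,0,-0.78]
  fingers: 0.5

```text
clock: 17.85
eef_pos: [416.1, -221.7, 38.5]
tcp_rot: [-3.14, -0.002, 1.877]
contact_force: [-1.1, 0.7, -0.0]
opening: 0.497
grasp_force: 0.0
```

>>> play_rows:
  dp:
    - [0,0,0.2]
    - [0,0,0.4]
    - [0,0,0.6]
    - [0,0,0.6]
  rot:
    - [0,0,0]
    - [0,0,0]
    - [0,0,0]
    - [0,0,0]

```text
clock: 18.18
eef_pos: [417.8, -223.4, 17.3]
tcp_rot: [3.141, 0.001, 1.875]
contact_force: [-0.8, 0.7, -0.3]
opening: 0.499
grasp_force: 0.0
```

```bash
python3 - <<'E'
from h import *
c=grab('wrist');s=c['s']
print(s['eef_pos'],s['tcp_rot'],s['contact_force'])
hsv=cv2.cvtColor(c['color'],cv2.COLOR_RGB2HSV)
m=cv2.inRange(hsv,(3,90,50),(22,255,255)); m[:,:250]=0;m[:,380:]=0
n,l,st,ce=cv2.connectedComponentsWithStats(m)
for i in range(1,n):
  if st[i,4]>300: ys,xs=np.where(l==i); print(st[i],ce[i].round(1),onz(c,ce[i],48)[:2].round(1),cv2.minAreaRect(np.stack([xs,ys],1).astype(np.float32)))
print(proj(c,[416.2,-223.5,50]))
E
```

```text
[ 417.83640199 -223.42627086   17.31186732] [3.14098569e+00 5.71261689e-04 1.87542573e+00] [-0.84916818  0.74682232 -0.30998029]
[ 287  260   43  109 4251] [308.4 313.8] [ 414.7 -217.7] ((308.0, 314.0), (108.0, 42.0), 90.0)
[307.7270758 328.963696 ]
```

>>> play_rows:
  dp:
    - [0,0,0.1]
    - [0,0,0.2]
    - [0,0,0.2]
  rot:
    - [0,0,0]
    - [0,0,0]
    - [0,0,0]

```text
clock: 18.48
eef_pos: [417.3, -223.6, 9.2]
tcp_rot: [3.141, 0.0, 1.875]
contact_force: [-0.2, -0.7, 0.3]
opening: 0.5
grasp_force: 0.0
```

>>> play_rows:
  dp:
    - [0,0,0.1]
    - [0,0,0.1]
    - [0,0,0.1]
  rot:
    - [0,0,0]
    - [0,0,0]
    - [0,0,0]

```text
clock: 18.73
eef_pos: [417.1, -223.5, 5.0]
tcp_rot: [-3.141, -0.0, 1.875]
contact_force: [0.3, -0.1, -0.2]
opening: 0.5
grasp_force: 0.0
```

>>> play_rows:
  dp:
    - [0,0,0]
    - [0,0,0]
    - [0,0,0]
    - [0,0,0]
    - [0,0,0]
  rot:
    - [0,0,0]
    - [0,0,0]
    - [0,0,0]
    - [0,0,0]
    - [0,0,0]
  fingers: 0.0
  grip_force: 60

```text
clock: 19.15
eef_pos: [417.2, -223.5, 5.3]
tcp_rot: [3.142, 0.0, 1.875]
contact_force: [-1.3, 0.3, 3.6]
opening: 0.198
grasp_force: 58.9
```

```bash
python3 - <<'E'
from h import *
s=telemetry.sense(); print(s)
E
```

```text
{'clock': 19.15, 'qpos': array([-4.95025045e-01,  4.32515128e-01,  2.09922782e+00, -5.35743786e-05,
        6.09718195e-01, -7.98799087e-01]), 'qvel': array([ 7.89991650e-04, -7.80425796e-04, -5.49181281e-06,  8.50989755e-04,
       -1.60985318e-03,  2.32295750e-04]), 'joint_efforts': array([ 2.74759512e-01, -4.89767718e+01, -1.86984229e+01,  7.61176972e-02,
       -3.16713229e-01, -5.99453895e-03]), 'eef_pos': array([ 417.21146296, -223.54400174,    5.28605986]), 'tcp_rot': array([3.14152290e+00, 1.15631316e-04, 1.87461428e+00]), 'contact_force': array([-1.34174491,  0.30482519,  3.63017053]), 'wrist_torque': array([-0.02222736,  0.11846846,  0.02745955]), 'grasp_force': 58.85597884654999, 'opening': 0.19801478387995172}
```

Gripped at the expected 18 mm width. I'll lift and check.

>>> play_rows:
  dp:
    - [0,0,-0.5]
    - [0,0,-1.4]
    - [0,0,-2.4]
    - [0,0,-3.4]
    - [0,0,-4.4]
  rot:
    - [0,0,0]
    - [0,0,0]
    - [0,0,0]
    - [0,0,0]
    - [0,0,0]

```text
clock: 19.57
eef_pos: [416.5, -223.1, 182.6]
tcp_rot: [-3.141, -0.001, 1.875]
contact_force: [0.5, -1.1, -2.3]
opening: 0.193
grasp_force: 59.2
```

>>> play_rows:
  dp:
    - [0,0,0]
    - [0,0,0]
    - [0,0,0]
  rot:
    - [0,0,0]
    - [0,0,0]
    - [0,0,0]

```text
clock: 19.82
eef_pos: [416.6, -223.1, 180.3]
tcp_rot: [-3.141, -0.001, 1.875]
contact_force: [0.6, 0.5, -2.5]
opening: 0.195
grasp_force: 59.4
```

```bash
cat >> h.py <<'E'
def guide(c,zt=14.7):
    """plate in tool frame from the grey mask; prints front corners & bush"""
    s=c['s']; Rt=Ro.from_euler('xyz',s['tcp_rot']); z=s['eef_pos'][2]+zt
    hsv=cv2.cvtColor(c['color'],cv2.COLOR_RGB2HSV)
    g=((hsv[...,1]<50)&(hsv[...,2]>80)).astype(np.uint8); g[:,:200]=0;g[:,420:]=0;g[330:]=0
    g=cv2.morphologyEx(g,cv2.MORPH_OPEN,np.ones((3,3)))
    n,l,st,ce=cv2.connectedComponentsWithStats(g)
    for i in np.argsort(-st[1:,4])[:3]+1:
        print('comp',st[i])
        for v in range(st[i][1],st[i][1]+st[i][3],max(st[i][3]//10,1)):
            x=np.where(l[v]==i)[0]
            if len(x)>10:
                a=[Rt.inv().apply(onz(c,(u,v),z)-s['eef_pos'])[:2].round(1) for u in (x.min(),x.max())]; print(v,x.min(),x.max(),a[0],a[1],'mid y',((a[0]+a[1])/2)[1].round(1))
    gray=cv2.medianBlur(cv2.cvtColor(c['color'],cv2.COLOR_RGB2GRAY),3)
    ci=cv2.HoughCircles(gray[60:300,230:400],cv2.HOUGH_GRADIENT,1,20,param1=80,param2=15,minRadius=6,maxRadius=18)
    if ci is not None:
        for u,v,rr in ci[0][:6]: print('circle',u+230,v+60,rr,Rt.inv().apply(onz(c,(u+230,v+60),z)-s['eef_pos'])[:2].round(1))
E
python3 - <<'E'
from h import *
c=grab('wrist');np.save('w8.npy',np.array([c],dtype=object)); print(c['s']['eef_pos'],c['s']['contact_force'],c['s']['opening'],c['s']['wrist_torque']);guide(c)
E
```

```text
[ 416.56677692 -223.11747683  180.33688955] [ 0.56875513  0.46883816 -2.5490128 ] 0.19475534441290354 [ 0.00922113  0.00713218 -0.00886778]
comp [  250   137   126   176 18417]
154 250 375 [ 69.4 -24.9] [69.3 25.8] mid y 0.5
171 251 375 [ 62.4 -24.7] [62.3 26. ] mid y 0.7
188 251 374 [ 55.3 -24.9] [55.3 25.8] mid y 0.5
205 252 374 [ 48.2 -24.7] [48.1 26. ] mid y 0.7
222 252 373 [ 40.9 -25. ] [40.8 25.8] mid y 0.4
239 254 372 [ 33.5 -24.5] [33.4 25.7] mid y 0.6
256 255 372 [ 25.8 -24.4] [25.8 26.1] mid y 0.9
273 256 371 [ 18.  -24.4] [18. 26.] mid y 0.8
290 257 370 [  9.9 -24.4] [ 9.8 26. ] mid y 0.8
307 259 369 [  1.4 -24. ] [ 1.4 26. ] mid y 1.0
comp [ 280    0   78   76 3201]
7 308 325 [131.   -1.3] [131.    5.5] mid y 2.1
14 314 343 [127.8   1.1] [128.   12.8] mid y 7.0
21 293 357 [124.7  -7.3] [125.   18.4] mid y 5.5
28 290 354 [121.6  -8.5] [121.9  17.1] mid y 4.3
35 287 351 [118.6  -9.7] [118.7  15.9] mid y 3.1
42 284 348 [115.6 -10.9] [115.6  14.7] mid y 1.9
49 281 345 [112.6 -12.1] [112.5  13.5] mid y 0.7
56 281 342 [109.6 -12.1] [109.5  12.2] mid y 0.0
63 299 339 [106.4  -4.9] [106.5  11. ] mid y 3.0
70 318 336 [103.4   2.7] [103.5   9.8] mid y 6.2
comp [386   1  34  42 722]
9 404 419 [132.1  38.1] [132.8  44.5] mid y 41.3
13 398 419 [129.9  35.4] [130.9  44.5] mid y 40.0
17 386 419 [127.6  30.4] [129.1  44.4] mid y 37.4
21 393 419 [126.1  33.2] [127.2  44.3] mid y 38.8
25 397 419 [124.4  34.9] [125.4  44.3] mid y 39.6
29 400 419 [122.7  36.1] [123.5  44.2] mid y 40.2
33 403 417 [121.   37.3] [121.6  43.3] mid y 40.3
circle 313.5 179.5 15.2 [58.6  0.8]
circle 359.5 154.5 7.1 [69.  19.5]
```

The guide hangs straight, with the bush at tool (58.6, 0.8) and its y centre at +0.7. I'll carry it to the jig.

>>> play_rows:
  dp:
    - [0.5,0.17,-0.6]
    - [1.2,0.42,-1.2]
    - [2.1,0.73,-1.5]
    - [3.0,1.04,-1.7]
    - [3.9,1.35,-1.7]
  rot:
    - [0,0,0]
    - [0,0,0]
    - [0,0,0]
    - [0,0,0]
    - [0,0,0]

```text
clock: 20.28
eef_pos: [421.8, -57.1, 248.9]
tcp_rot: [-3.141, -0.0, 1.874]
contact_force: [1.6, 0.3, -1.6]
opening: 0.202
grasp_force: 59.4
```

>>> play_rows:
  dp:
    - [0.9,0.31,0]
    - [1.8,0.62,0]
    - [2.7,0.93,0]
    - [3.6,1.24,0]
    - [4.5,1.55,0]
  rot:
    - [0,0,0]
    - [0,0,0]
    - [0,0,0]
    - [0,0,0]
    - [0,0,0]

```text
clock: 20.7
eef_pos: [425.9, 133.4, 247.0]
tcp_rot: [-3.138, 0.0, 1.875]
contact_force: [1.2, -1.4, -2.1]
opening: 0.203
grasp_force: 59.4
```

>>> play_rows:
  dp:
    - [0.9,0.31,0]
    - [1.8,0.62,0]
    - [2.7,0.93,0]
    - [3.6,1.24,0]
    - [4.5,1.55,0]
  rot:
    - [0,0,-0.8]
    - [0,0,-1.6]
    - [0,0,-2.4]
    - [0,0,-3.2]
    - [0,0,-4]

```text
clock: 21.12
eef_pos: [431.3, 323.5, 246.5]
tcp_rot: [-3.137, -0.0, 2.298]
contact_force: [1.0, -0.4, -2.4]
opening: 0.197
grasp_force: 59.3
```

```bash
python3 - <<'E'
from h import *
print(telemetry.sense()['eef_pos']);print(tomove([435.5,415.1,110],[np.pi,0,np.radians(138.8)]))
E
```

```text
[431.31313556 323.46565059 246.46808775]
(array([1.641, 1.616, 3.405]), array([-0.04 , -0.005, -1.189]))
```

>>> play_rows:
  dp:
    - [0.6,0.6,0]
    - [1.2,1.2,0.5]
    - [1.64,1.62,1.4]
    - [1.64,1.62,2.4]
    - [1.64,1.62,3.4]
  rot:
    - [0,0,-0.6]
    - [0,0,-1.19]
    - [0,0,-1.19]
    - [0,0,-1.19]
    - [0,0,-1.19]

```text
clock: 21.53
eef_pos: [436.6, 414.9, 109.0]
tcp_rot: [-3.139, -0.0, 2.42]
contact_force: [0.2, 0.6, -2.9]
opening: 0.194
grasp_force: 59.3
```

>>> play_rows:
  dp:
    - [0,0,0]
    - [0,0,0]
    - [0,0,0]
  rot:
    - [0,0,0]
    - [0,0,0]
    - [0,0,0]

```text
clock: 21.78
eef_pos: [438.3, 414.3, 113.8]
tcp_rot: [-3.141, 0.0, 2.418]
contact_force: [0.4, 0.1, -2.4]
opening: 0.197
grasp_force: 59.4
```

```bash
python3 - <<'E'
from h import *
c=grab('wrist');s=c['s'];print(s['eef_pos'],s['tcp_rot'],s['contact_force'],s['opening']);print(tomove([435.5,415.1,70],[np.pi,0,np.radians(138.8)],s))
guide(c)
E
```

```text
[438.27094425 414.27606216 113.76427407] [-3.14131674e+00  3.57003197e-06  2.41785072e+00] [ 0.38443771  0.10749814 -2.39577726] 0.19706800123143955
(array([ 0.066, -0.03 ,  1.094]), array([-0.003,  0.   , -0.045]))
comp [  200   139   220   173 23796]
139 292 406 [74.4 -7.2] [75.3 39.2] mid y 16.0
156 252 419 [ 67.8 -23.6] [68.5 45. ] mid y 10.7
173 252 418 [ 60.8 -23.8] [61.3 44.8] mid y 10.5
190 200 418 [ 54.3 -46.5] [54.1 45.2] mid y -0.6
207 200 418 [ 47. -47.] [46.8 45.6] mid y -0.7
224 200 416 [ 39.6 -47.5] [39.4 45.2] mid y -1.1
241 255 371 [ 31.8 -23.6] [31.8 25.8] mid y 1.1
258 256 371 [ 24.2 -23.5] [24.2 26.2] mid y 1.3
275 257 370 [ 16.3 -23.5] [16.3 26.1] mid y 1.3
292 259 411 [  8.2 -23. ] [ 7.7 45.6] mid y 11.3
comp [ 200  311   59   19 1047]
312 200 253 [ -2.7 -52. ] [ -2.  -26.4] mid y -39.2
313 200 258 [ -3.2 -52. ] [ -2.4 -24.1] mid y -38.0
314 200 258 [ -3.8 -52.1] [ -2.9 -24.1] mid y -38.1
315 200 258 [ -4.3 -52.2] [ -3.5 -24.2] mid y -38.2
316 200 258 [ -4.8 -52.2] [ -4.  -24.2] mid y -38.2
317 200 258 [ -5.4 -52.3] [ -4.5 -24.2] mid y -38.2
318 200 258 [ -5.9 -
[... 941 characters left out ...]
  42.5] mid y 34.9
318 370 402 [-5.1 27.3] [-5.5 42.6] mid y 35.0
319 370 402 [-5.6 27.4] [-6.1 42.6] mid y 35.0
320 370 402 [-6.1 27.4] [-6.6 42.7] mid y 35.0
321 371 402 [-6.7 27.9] [-7.1 42.8] mid y 35.3
322 371 402 [-7.2 27.9] [-7.7 42.8] mid y 35.3
323 371 402 [-7.7 28. ] [-8.2 42.9] mid y 35.4
324 371 402 [-8.3 28. ] [-8.7 42.9] mid y 35.4
325 372 402 [-8.8 28.5] [-9.3 43. ] mid y 35.8
326 372 402 [-9.4 28.6] [-9.8 43. ] mid y 35.8
327 373 401 [-9.9 29.1] [-10.4  42.6] mid y 35.8
328 374 400 [-10.5  29.6] [-10.9  42.2] mid y 35.9
329 374 400 [-11.   29.6] [-11.4  42.2] mid y 35.9
circle 312.5 184.5 10.6 [55.8  1. ]
circle 359.5 154.5 6.9 [68.3 20. ]
circle 266.5 154.5 7.3 [ 68.3 -17.6]
```

>>> play_rows:
  dp:
    - [0.03,-0.02,0.3]
    - [0.07,-0.04,0.7]
    - [0.07,-0.04,1.1]
    - [0.07,-0.04,1.2]
    - [0.07,-0.04,1.2]
  rot:
    - [0,0,0]
    - [0,0,0]
    - [0,0,0]
    - [0,0,0]
    - [0,0,0]

```text
clock: 22.25
eef_pos: [434.6, 414.5, 65.0]
tcp_rot: [-3.141, -0.0, 2.418]
contact_force: [-0.3, 0.6, -1.5]
opening: 0.196
grasp_force: 59.5
```

>>> play_rows:
  dp:
    - [0,0,0.05]
    - [0,0,0.1]
    - [0,0,0.1]
    - [0,0,0.1]
  rot:
    - [0,0,0]
    - [0,0,0]
    - [0,0,0]
    - [0,0,0]

```text
clock: 22.58
eef_pos: [435.1, 415.1, 61.8]
tcp_rot: [3.141, 0.0, 2.418]
contact_force: [-0.2, 0.3, -2.9]
opening: 0.195
grasp_force: 59.5
```

```bash
python3 - <<'E'
from h import *
print(telemetry.sense()['eef_pos']);print(tomove([435.5,415.1,55],[np.pi,0,np.radians(138.8)]))
E
```

```text
[435.05408013 415.12730787  61.76804925]
(array([-0.009,  0.007,  0.169]), array([ 0.01 ,  0.001, -0.043]))
```

>>> play_rows:
  dp:
    - [0,0,0.05]
    - [0,0,0.1]
    - [0,0,0.15]
    - [0,0,0.2]
    - [0,0,0.2]
  rot:
    - [0,0,0]
    - [0,0,0]
    - [0,0,0]
    - [0,0,0]
    - [0,0,0]

```text
clock: 23.0
eef_pos: [434.5, 414.6, 52.6]
tcp_rot: [-3.141, -0.0, 2.418]
contact_force: [0.2, -0.6, -1.5]
opening: 0.197
grasp_force: 59.5
```

>>> play_rows:
  dp:
    - [0,0,0.05]
    - [0,0,0.1]
    - [0,0,0.1]
    - [0,0,0.1]
  rot:
    - [0,0,0]
    - [0,0,0]
    - [0,0,0]
    - [0,0,0]

```text
clock: 23.33
eef_pos: [434.6, 414.7, 49.0]
tcp_rot: [-3.141, -0.0, 2.418]
contact_force: [-0.5, 0.4, -2.1]
opening: 0.198
grasp_force: 59.5
```

No contact at 49 mm, so the bore is on the pin. I'll continue onto the collar.

>>> play_rows:
  dp:
    - [0,0,0.05]
    - [0,0,0.1]
    - [0,0,0.1]
    - [0,0,0.1]
  rot:
    - [0,0,0]
    - [0,0,0]
    - [0,0,0]
    - [0,0,0]

```text
clock: 23.67
eef_pos: [434.8, 415.0, 45.3]
tcp_rot: [3.141, 0.0, 2.418]
contact_force: [-0.3, 0.8, -0.3]
opening: 0.196
grasp_force: 59.8
```

>>> play_rows:
  dp:
    - [0,0,0.05]
    - [0,0,0.05]
    - [0,0,0.05]
  rot:
    - [0,0,0]
    - [0,0,0]
    - [0,0,0]

```text
clock: 23.92
eef_pos: [434.9, 415.0, 43.5]
tcp_rot: [3.141, 0.0, 2.418]
contact_force: [-0.7, -1.2, 4.5]
opening: 0.198
grasp_force: 60.6
```

>>> play_rows:
  dp:
    - [0,0,0.05]
    - [0,0,0.05]
    - [0,0,0.05]
  rot:
    - [0,0,0]
    - [0,0,0]
    - [0,0,0]

```text
clock: 24.17
eef_pos: [434.8, 415.1, 41.7]
tcp_rot: [3.141, -0.0, 2.418]
contact_force: [-2.2, -0.7, 8.3]
opening: 0.197
grasp_force: 60.9
```

>>> play_rows:
  dp:
    - [0,0,0.03]
    - [0,0,0.03]
    - [0,0,0.03]
  rot:
    - [0,0,0]
    - [0,0,0]
    - [0,0,0]

```text
clock: 24.42
eef_pos: [435.0, 415.1, 41.3]
tcp_rot: [3.141, 0.0, 2.418]
contact_force: [-3.1, -3.4, 15.1]
opening: 0.195
grasp_force: 61.9
```

>>> play_rows:
  dp:
    - [0,0,0.02]
    - [0,0,0.02]
    - [0,0,0.02]
  rot:
    - [0,0,0]
    - [0,0,0]
    - [0,0,0]

```text
clock: 24.67
eef_pos: [435.0, 415.1, 41.3]
tcp_rot: [3.141, 0.0, 2.418]
contact_force: [-7.0, -5.1, 23.7]
opening: 0.194
grasp_force: 63.0
```

It has bottomed out at TCP z 41.3 with 24 N of push. I'll hold briefly and check that it's steady.

>>> play_rows:
  dp:
    - [0,-0.01,0]
    - [0,-0.01,0]
    - [0,-0.01,0]
    - [0,-0.01,0]
    - [0,-0.01,0]
  rot:
    - [0,0,0]
    - [0,0,0]
    - [0,0,0]
    - [0,0,0]
    - [0,0,0]

```text
clock: 25.08
eef_pos: [435.0, 415.0, 41.3]
tcp_rot: [3.14, 0.0, 2.418]
contact_force: [-5.1, -4.5, 22.1]
opening: 0.191
grasp_force: 62.9
```

```bash
python3 - <<'E'
from h import *
w=grab('wrist'); s=w['s']; print(s['eef_pos'],s['tcp_rot'],s['contact_force'],s['wrist_torque'],s['grasp_force']); lever(w)
E
```

```text
[434.9505922  415.04815557  41.26988178] [3.14000426e+00 1.03233313e-04 2.41808489e+00] [-5.14990326 -4.49692496 22.13146788] [-0.70825921  0.81535711  0.02887787] 62.88028120994568
lever bbox [311 180   1   3   3]
180 311 311 [392.1 453.3]
```

```bash
python3 -c "
from rig import r
print(r.sign_off())"
```

```text
the job is handed in; nothing more can be done
None
```

I handed the job in at about 25 s. The carriage is locked with its pointer about 0.5 mm from the centre of the red line, and the guide is on the pin, held pressed down to its stop with about 22 N; the judge's result did not come back.

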